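Change over the flasks in a laboratory orbital shaker

ROBOT

A 6-joint arm with a two-finger parallel gripper is mounted at the origin on the work surface. World frame = base frame: x ahead of the robot, y to its left, z up, the work surface at z = 0. Lengths are in m, angles in degrees, forces in N, time in s.
With the tool pointing down it reaches from about 0.25 to 0.725 m from the base axis. Payload 9.7 kg.
Tool frame: the origin (TCP) lies where the fingers leave the gripper's body, on its centre line; the fingertips stand 73 mm ahead of it and the grasp point (between the pads) lies 54 mm ahead of it; y points along the fingers, x is the direction in which the jaws open and shut, and the axes are right-handed (so a half turn about y gives the same grasp; the last joint's range is limited). The gripper opens to 85 mm and grips with 20 to 120 N. Pads are 22 mm wide; open, the fingers measure 114 mm over their backs; the gripper's body (76 mm by 85 mm) begins 54 mm behind the grasp point. The pads swing forward as they close: fully open they stand 13 mm farther back than shut.
Start: joints at [-77.006, 4.979, 10.078, 95.1, 0, 90], TCP at [0.124, -0.536, 0.304] pointing down, gripper open.
Joint ranges: [-179.16, 179.16], [-48.56, 103.87], [-65.8, 70.77], [-126.05, 130.52], [-82.76, 87.17], [-180, 180]. Speed limits (degrees/s): [127.2, 127.2, 147.25, 180, 180, 180].

INTERFACE

Orientations are given as [roll, pitch, yaw] about the fixed x, y, z axes, in that order (R = Rz(yaw) Ry(pitch) Rx(roll)).
In Python, from workcell import sensors, imaging, bot, models gives the robot as it stands.
- The arm moves only by the tool arm_command, never from a script. Its argument "rows" is one flat list of numbers, 7 for each row, row after row: the shift along the tool's x, y, z in cm, then the turn, a rotation vector about the tool's x, y, z in degrees, then the gripper's target within -1 to 1 (fully open at 1, half-way at 0, shut at -1). A call has 1 to 12 rows; each row is the pose to reach, as a shift and turn from the pose commanded when the call began, along the tool's axes at that moment; what a row does not reach only later rows make up. A row lasts 1/12 s, in which the tool goes at most 41.7 mm and 7.16 degrees, less where a joint would pass 70% of its speed; a pose out of reach is approached as far as the arm can. A call with a gripper value outside its range is refused whole. The fingers move at their own pace and stop on an object; "force" is the grip in N (left out, the last holds). Time passes only in rows, so rows that repeat a pose let the fingers close. It gives the time, the measured TCP pose, the force and the opening at its end, in the units of the state.
- sensors.get_obs(): the state, without advancing time (a new reading comes with each control period).
- imaging.camera(name): name is "scene" or "side" or "wrist"; returns a dict with "pixels" (480x640x3 uint8, blue, green, red), "z_map" (480x640 float32, m along the optical axis (not along the pixel's ray), 0 where there is no reading), "camera_matrix" (3x3 intrinsics, pixels), "D" ([k1, k2, p1, p2, k3] as OpenCV has them; the pictures are not rectified), "world_from_camera" (4x4, takes a point from camera to world coordinates). Camera axes: x right, y up, looking along -z (the intrinsics and any distortion apply to the point x, -y, -z); pixel columns grow to the right and rows downward; lengths in m; the calibration is good to about 2 mm. A picture is of the moment at which its call begins.
- bot.job_done(): hands the job in, once; it reports no verdict.
Trained networks look in the newest picture that a camera, given by its name, has taken for a name from the list of things; names that differ only in an ending like _2 or _b are one class to them, and where a whole thing is asked for, a point or a joint stands for the part that bears it (a point fixed in the world has none). Each returns a list of dicts, best first, with "conf" (0 to 1); they miss things now and then, are a little off and sometimes report something else, mostly with a low value. They report only what shows in the picture. A call takes as long as a camera call. They do not tell look-alikes from the thing itself.
- models.search_frame(thing, camera): "extent" ([centre column, centre row, width, height] in pixels, round what is visible of it).
- models.spot_point(thing, camera): "location" ([column, row] in pixels: a listed point, or the origin of a listed thing).
The state is a dict: "time": time; "q": joint angles; "qd": joint speeds; "joint_efforts": joint torques, N m; "ee_pos": TCP position; "tcp_rot": TCP orientation; "wrist_force": force on the tool from outside, world axes, zero at the start; "torque": the same for the moment, N m; "opening": finger opening in m.
Only numpy, scipy, OpenCV 4.12 (cv2) and the standard library are available. Lean on these libraries where they do the work, as an engineer would, in place of code of your own. Each camera call takes 0.05 s, during which the arm holds its last target.

TASK

Change over the shaker: slide its lock bar fully open, take out every finished flask standing in it and set each upright on the floor of the white tray, and slide every fresh flask from the bench in under the neck plate, one to a slot, upright on the platform and fully home. Then slide the lock bar fully shut and, only after that, turn the speed dial clockwise to the long mark. Set the flasks down gently, without dropping them, and leave the seedling, dish and tube rack alone.

Things in the scene. Friction and masses are not known exactly. Their poses are not given: they have to be found in the camera images.
- fresh1_mid (a point): Fresh flask, on the bench at the start (may be absent): opaque white conical flask with ribbed grey cap, 156 mm high, 0.14 to 0.27 kg: base 82 mm across, tapering from 10 mm up to a neck 34 mm across at 92 to 118 mm up; cap 43 mm across at 118 to 156 mm up. This point: on its axis half-way up (78 mm over the base, 59 mm under the cap's middle); z along its axis.
- fresh2_mid (a point): Another fresh flask like fresh1, on the bench at the start (may be absent); point half-way up, 78 mm above its base.
- fresh3_mid (a point): Another fresh flask like fresh1, on the bench at the start (may be absent); point half-way up, 78 mm above its base.
- done1_mid (a point): Finished flask, the same kind as fresh1, standing locked in a slot of the shaker at the start (may be absent); point half-way up, 78 mm above its base.
- done2_mid (a point): Finished flask, the same kind as fresh1, standing locked in a slot of the shaker at the start (may be absent); point half-way up, 78 mm above its base.
- done3_mid (a point): Finished flask, the same kind as fresh1, standing locked in a slot of the shaker at the start (may be absent); point half-way up, 78 mm above its base.
- shaker: White bench-top shaker, fixed, 370 mm wide. Flasks stand on its platform, 100 mm above the bench, cone under a steel neck plate (4 mm thick, underside 100 mm above the platform), neck in one of 3 slots 44 mm wide, 92 mm apart, open to the robot, cap above the plate. Origin on the bench under slot2; x inwards along the slots, away from the robot; y along the row; z up.
- slot1 (a point): Seat of the slot farthest to +y: point on the platform's top where the flask's axis belongs; axes as the shaker's. A flask goes in or out only level along x, base 2 to 10 mm above the platform. The slot ends 25 mm inwards (+x) of here; the plate's round tine tips are 69 mm outwards (-x); a flask 125 mm outwards is clear of plate and lock and can be raised.
- slot2 (a point): The same point of the middle slot. Outwards of the seats the platform ends at 90 mm; beyond it is a control ledge 50 mm above the bench, to 243 mm outwards.
- slot3 (a point): The same point of the slot farthest to -y. With all in place a neighbour's cap is 92 mm away, centre to centre, its top 156 mm above the platform.
- lock (a joint): Dark steel lock bar on the neck plate, sliding along the row. 0 = shut: its 3 feet stand across the slot mouths in front of the necks. 0.026 m = fully open: feet over the tines, slots free. Grows as the handle moves to the shaker's -y. Moves at 2 to 4 N and stays where it is left. Its top is 113 mm above the platform.
- lock_handle (a point): The lock bar's handle: an upright black round post 18 mm across and 45 mm high at the bar's -y end, behind the row of slots. The point is on its axis, 21 mm below its top; axes as the shaker's; it moves with the bar.
- dial (a joint): Speed dial, a black bar knob on the control ledge. 0 = off, white pointer line towards the robot; grows as it is turned clockwise seen from above, up to 3.0 rad. Of the black marks round it (every 0.35 rad from 0) the long one is at 1.05 rad. Takes 0.04 N m and stays where it is left.
- dial_grip (a point): Grip point of the dial, on its upright axis, 7 mm below its top, which is 95 mm above the bench. The bar is 14 mm thick, 42 mm long, 30 mm high over a round skirt; it lies along this point's x axis (which turns with it; at 0 it is the shaker's x), so pinch it across y.
- tray: Fixed shallow white drip tray, 250 mm (its x) by 160 mm (its y), rim 16 mm high, walls and floor 4 mm thick. Origin: centre of its underside; z up.
- seedling: Bystander: terracotta pot with a seedling, 80 mm across, about 150 mm high with leaves; origin at the centre of its underside.
- dish: Bystander: round covered glass culture dish, 94 mm across, 16 mm high; origin at the centre of its underside.
- tube_rack: Bystander: wooden test-tube rack, 60 by 200 by 97 mm, tubes to 122 mm; origin at the centre of its underside.
- done1: The flask of done1_mid; origin at the centre of its underside.
- done2: The flask of done2_mid; origin at the centre of its underside.
- done3: The flask of done3_mid; origin at the centre of its underside.
- fresh1: The flask of fresh1_mid; origin at the centre of its underside.
- fresh2: The flask of fresh2_mid; origin at the centre of its underside.
- fresh3: The flask of fresh3_mid; origin at the centre of its underside.
There are look-alikes about, which are no part of the job. What is shaped like the fresh3 but blue or turquoise is not meant.

How it is judged:
By the outcome, as a careful person would: the job done as asked, in the order asked, and still so for the second after the job is handed in, with the robot touching nothing.
Of fresh1, fresh2, fresh3 only 2 to 3 are there at a start; the rules pass over those that are not, and their reading is None.
Of done1, done2, done3 only 1 to 2 are there at a start; the rules pass over those that are not, and their reading is None.
At some moment in a run one of fresh1, fresh2, fresh3 may be knocked a few centimetres aside while the robot is not near it.
It also fails if it takes over 210 s, if anything falls off the work surface, if the arm or the gripper's body presses on something with over 40 N, if the wrist force passes 120 N, or if a joint passes its speed limit or range.

## Working session

There is one attempt and no reset: what is moved stays moved. The work goes in short steps, Python scripts to look and compute and a tool call to move; the robot and the scene stay as the last step left them, time stands still between calls to the robot, and variables do not carry over. Pictures are saved under pics/ and viewed, and the job is handed in when it is done.

Besides the shell and the picture viewer there is one more tool, called after "Call:" as name(argument=value, ...), one argument or row to a line, values as JSON. arm_command: Moves the arm, as the interface text tells. Its arguments: {"type":"object","properties":{"rows":{"type":"array","items":{"type":"number"}},"force":{"type":"number"}},"required":["rows"]}

```bash
ls; mkdir -p pics
python3 - <<'E'
from workcell import sensors, imaging, bot, models
import cv2
print(sensors.get_obs())
for n in ["scene","side","wrist"]:
    c=imaging.camera(n); cv2.imwrite(f"pics/{n}0.png",c["pixels"]); print(n,c["camera_matrix"],c["D"],c["world_from_camera"])
E
```

```text
pics
{'time': 0.0, 'q': array([-7.70042436e+01,  5.01036851e+00,  1.00367415e+01,  9.51013561e+01,
        7.35918826e-04,  9.00004891e+01]), 'qd': array([ 0.06315781,  0.02779876,  0.12989298,  0.01395065, -0.0608068 ,
        0.0677348 ]), 'joint_efforts': array([ 6.36426394e-04, -5.20394433e+01,  4.64797246e+01,  1.63968903e-02,
        1.12684402e-04, -7.55894717e-06]), 'ee_pos': array([ 0.12365571, -0.53578065,  0.30321053]), 'tcp_rot': array([-8.99992647e+01,  7.49830873e-02, -7.70047327e+01]), 'wrist_force': array([-0.64079353,  0.56437393, -0.60615949]), 'torque': array([ 0.00522737,  0.0494605 , -0.0299751 ]), 'opening': 0.08534224911503885}
scene [[523.33237467   0.         319.13595035]
 [  0.         523.33237467 248.31412459]
 [  0.           0.           1.        ]] [-0.08036933  0.          0.          0.          0.        ] [[-0.70922249 -0.5832146   0.39606084  1.10888385]
 [ 0.70496362 -0.58235552  0.40483127  0.72100213]
 [-0.00545529  0.56632392  0.8241647   1.43175951]
 [ 0.          0.          0.          1.        ]]
side [[583.95415727   0.         322.75265216]
 [  0.         583.95415727 243.79121967]
 [  0.           0.           1.        ]] [-0.1266606  0.         0.         0.         0.       ] [[ 0.94740588  0.21273715 -0.23909202  0.09633543]
 [-0.31960534  0.59024922 -0.74125453 -1.08146728]
 [-0.0165685   0.778684    0.62719751  1.15876981]
 [ 0.          0.          0.          1.        ]]
wrist [[359.09328116   0.         320.83151026]
 [  0.         359.09328116 247.88986489]
 [  0.           0.           1.        ]] [0.00748384 0.         0.         0.         0.        ] [[ 2.24470694e-01  9.40231779e-01  2.56080279e-01  1.88592092e-01]
 [-9.74480840e-01  2.16586609e-01  5.89689225e-02 -5.22062317e-01]
 [-1.91042292e-05 -2.62782120e-01  9.64855200e-01  3.74024966e-01]
 [ 0.00000000e+00  0.00000000e+00  0.00000000e+00  1.00000000e+00]]
```

View images.

View pics/scene0.png

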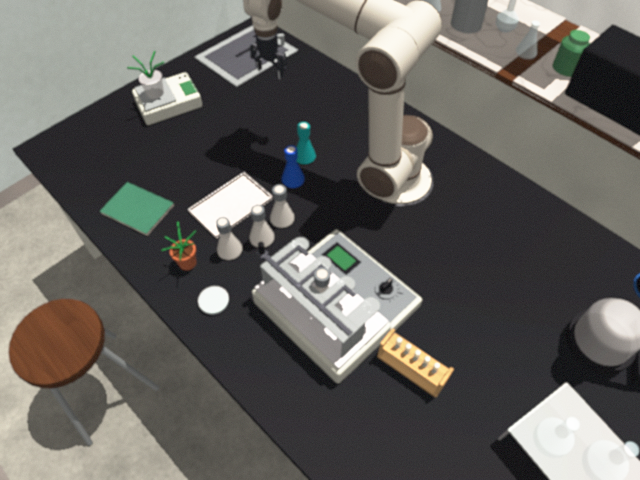

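View pics/side0.png

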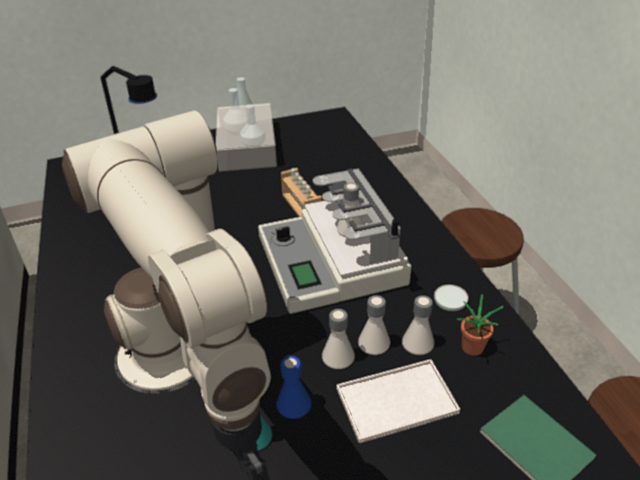

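View pics/wrist0.png

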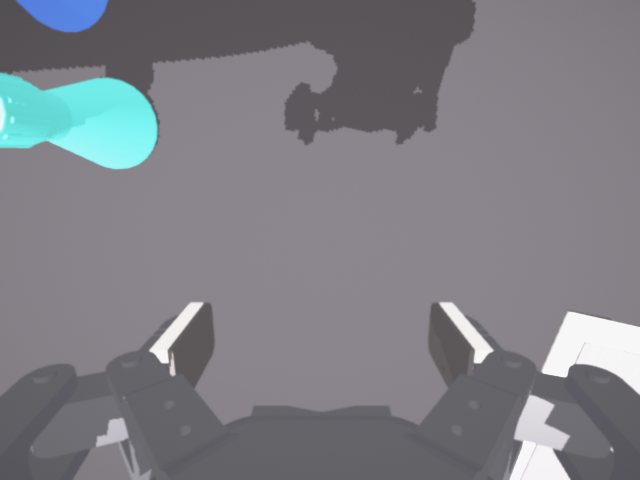

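```bash
cat > h.py <<'E'
from workcell import sensors, imaging, bot, models
import cv2, numpy as np
from scipy.spatial.transform import Rotation as R
def ray(c,px):
    p=cv2.undistortPoints(np.array([[px]],float),c["camera_matrix"],np.array(c["D"]))[0,0]
    return np.array([p[0],-p[1],-1.0])
def onplane(c,px,z):
    T=c["world_from_camera"]; d=T[:3,:3]@ray(c,px); o=T[:3,3]
    return o+d*(z-o[2])/d[2]
def atdepth(c,px):
    T=c["world_from_camera"]; u,v=int(round(px[0])),int(round(px[1]))
    return T[:3,:3]@(ray(c,px)*c["z_map"][v,u])+T[:3,3]
def proj(c,P):
    T=np.linalg.inv(c["world_from_camera"]); p=T[:3,:3]@np.array(P,float)+T[:3,3]
    q=np.array([[p[0],-p[1],-p[2]]])
    return cv2.projectPoints(q,np.zeros(3),np.zeros(3),c["camera_matrix"],np.array(c["D"]))[0].ravel()
def tri(obs):
    A=np.zeros((3,3));b=np.zeros(3)
    for c,px in obs:
        T=c["world_from_camera"];d=T[:3,:3]@ray(c,px);d/=np.linalg.norm(d);M=np.eye(3)-np.outer(d,d);A+=M;b+=M@T[:3,3]
    X=np.linalg.solve(A,b)
    return X,[np.linalg.norm((np.eye(3)-np.outer(d,d))@(X-c["world_from_camera"][:3,3])) for c,px in obs for d in [(lambda v:v/np.linalg.norm(v))(c["world_from_camera"][:3,:3]@ray(c,px))]]
def cloud(c):
    h,w=c["z_map"].shape; uu,vv=np.meshgrid(np.arange(w),np.arange(h))
    p=cv2.undistortPoints(np.stack([uu.ravel(),vv.ravel()],1).astype(float)[:,None],c["camera_matrix"],np.array(c["D"]))[:,0]
    z=c["z_map"].ravel(); P=np.stack([p[:,0]*z,-p[:,1]*z,-z],1)
    T=c["world_from_camera"]; W=P@T[:3,:3].T+T[:3,3]; W[z<=0]=np.nan
    return W.reshape(h,w,3)
E
python3 - <<'E'
from h import *
np.set_printoptions(precision=4,suppress=True)
for n in ["scene","side"]:
    c=imaging.camera(n)
    np.savez(f"/tmp/{n}.npz",**c)
    for t in ["fresh1_mid","done1_mid","slot1","slot2","slot3","lock_handle","dial_grip","tray","seedling","dish","tube_rack","shaker","fresh1","done1"]:
        for r in models.spot_point(t,n)[:6]:
            print(n,t,np.round(r["conf"],2),np.round(r["location"],1), atdepth(c,r["location"]) if 0<=r["location"][0]<639 and 0<=r["location"][1]<479 else "")
E
```

```text
scene fresh1_mid 0.91 [256.1 223.5] [ 0.5429 -0.145   0.0987]
scene fresh1_mid 0.66 [280.3 203.6] [ 0.4349 -0.1479  0.103 ]
scene done1_mid 0.57 [321.9 304.3] [0.6439 0.2541 0.2122]
scene done1_mid 0.28 [229.7 249. ] [ 0.6501 -0.1583  0.0512]
scene slot1 0.81 [342.8 319.9] [0.6336 0.321  0.2009]
scene slot1 0.81 [300.5 279.7] [0.6295 0.1571 0.207 ]
scene slot1 0.67 [321.5 301.5] [0.6351 0.2438 0.2027]
scene slot1 0.56 [326.6 305.1] [0.6328 0.2606 0.2018]
scene slot2 0.81 [342.8 319.9] [0.6336 0.321  0.2009]
scene slot2 0.81 [300.5 279.7] [0.6295 0.1571 0.207 ]
scene slot2 0.67 [321.5 301.5] [0.6351 0.2438 0.2027]
scene slot2 0.56 [326.6 305.1] [0.6328 0.2606 0.2018]
scene slot3 0.81 [342.8 319.9] [0.6336 0.321  0.2009]
scene slot3 0.81 [300.5 279.7] [0.6295 0.1571 0.207 ]
scene slot3 0.67 [321.5 301.5] [0.6351 0.2438 0.2027]
scene slot3 0.56 [326.6 305.1] [0.6328 0.2606 0.2018]
scene lock_handle 0.73 [261.8 248.8] [0.6498 0.0252 0.2412]
scene dial_grip 0.75 [386.7 282.9] [0.4121 0.2942 0.094 ]
scene tray 0.83 [230.8 205.3] [ 0.5129 -0.3313  0.0036]
scene tray 0.54 [229.7 249.6] [ 0.6
[... 1619 characters left out ...]
.6] [0.4071 0.2822 0.0911]
side tray 0.71 [396.5 400.3] [ 0.514  -0.3352 -0.0018]
side seedling 0.86 [474.5 344.6] [ 0.7521 -0.2765  0.0431]
side seedling 0.31 [353.4 209.2] [0.5888 0.1593 0.2081]
side dish 0.77 [445.3 303.1] [ 0.7719 -0.0891  0.0095]
side tube_rack 0.94 [300.4 206.2] [0.5287 0.4991 0.0078]
side shaker 0.87 [346.2 256. ] [0.5439 0.0939 0.1015]
side fresh1 0.89 [410.4 341. ] [ 0.6088 -0.203   0.0347]
side fresh1 0.79 [254.5 439.2] [ 0.1442 -0.57    0.3717]
side fresh1 0.69 [372.6 343.6] [ 0.5132 -0.1818  0.039 ]
side fresh1 0.67 [335.3 358.1] [ 0.4092 -0.193   0.0367]
side fresh1 0.64 [292.3 406.3] [ 0.2675 -0.2979  0.0402]
side done1 0.57 [352.9 231. ] [0.5536 0.071  0.2042]
```

Run:
```python
from h import *
S=800/1.0
# x 0.2..0.95 , y -0.5..0.6  ; img col = y(right=-y) , row = x (up=+x)
out=np.zeros((480,720,3),np.uint8)
k=1
H=np.full((600,800),-1.0); C=np.zeros((600,800,3),np.uint8)
for n in ["scene","side"]:
    c=dict(np.load(f"/tmp/{n}.npz")); W=cloud(c)
    H=np.full((600,800),-1.0); C=np.zeros((600,800,3),np.uint8)
    P=W.reshape(-1,3); col=c["pixels"].reshape(-1,3)
    ok=np.isfinite(P[:,0])&(P[:,2]<0.3)
    P=P[ok];col=col[ok]
    r=((0.9-P[:,0])*700).astype(int); q=((0.5-P[:,1])*700).astype(int)
    o=np.argsort(P[:,2])
    for i in o:
        if 0<=r[i]<599 and 0<=q[i]<799: C[r[i]:r[i]+2,q[i]:q[i]+2]=col[i]
    cv2.imwrite(f"pics/top_{n}.png",C)
```

```text
(no output)
```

View pics/top_side.png

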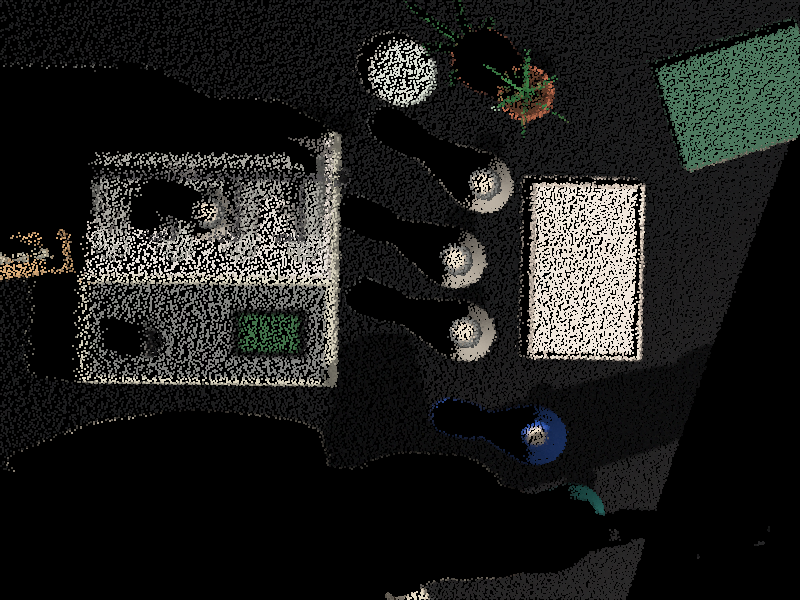

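View pics/top_scene.png

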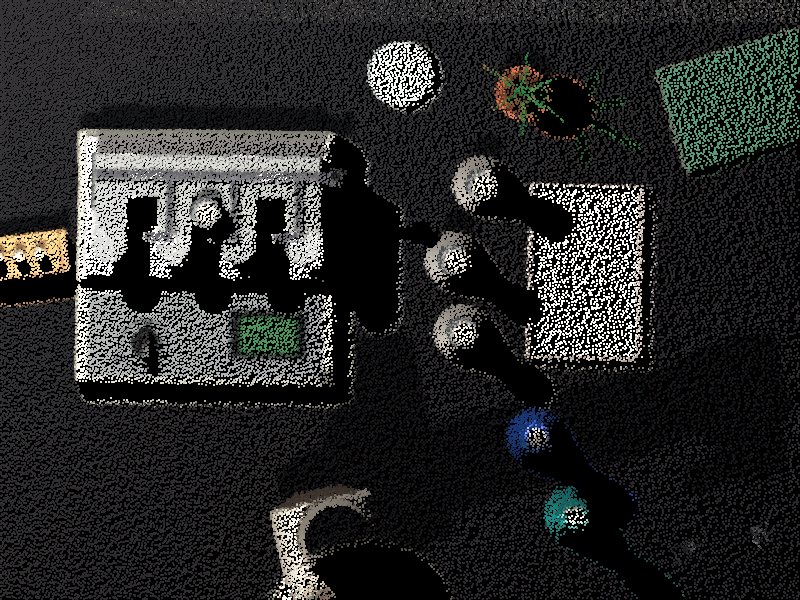

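```bash
cat >> h.py <<'E'
from scipy.optimize import least_squares
def capfit(W,xy,zlo,zhi,rad=0.04):
    """cap cylinder: centroid of top disc & circle fit on side"""
    P=W.reshape(-1,3); P=P[np.isfinite(P[:,0])]
    m=(np.hypot(P[:,0]-xy[0],P[:,1]-xy[1])<rad)&(P[:,2]>zlo)&(P[:,2]<zhi)
    Q=P[m]
    if len(Q)<10: return None
    top=Q[Q[:,2]>zhi-0.02-0.006]
    ztop=np.percentile(Q[:,2],95)
    side=Q[Q[:,2]<ztop-0.006]
    t=Q[Q[:,2]>ztop-0.004]
    f=lambda p: np.hypot(side[:,0]-p[0],side[:,1]-p[1])-0.0215
    r=least_squares(f,xy,loss='soft_l1',f_scale=0.002) if len(side)>5 else None
    return dict(top=(t[:,:2].min(0)+t[:,:2].max(0))/2,topmean=t.mean(0),ztop=ztop,side=r.x if r else None,n=len(Q))
E
python3 - <<'E'
from h import *
np.set_printoptions(precision=4,suppress=True)
Ws=[]
for n in ["scene","side"]:
    c=dict(np.load(f"/tmp/{n}.npz")); W=cloud(c); Ws.append(W.reshape(-1,3))
    for nm,xy,b in [("A",(.637,-.19),0),("B",(.53,-.15),0),("C",(.43,-.16),0),("done",(.598,.203),.1)]:
        print(n,nm,capfit(W,xy,b+.122,b+.17))
    P=W.reshape(-1,3); P=P[np.isfinite(P[:,0])]
    # ledge
    m=(P[:,2]>.04)&(P[:,2]<.06)&(P[:,0]>.3)&(P[:,0]<.5)&(P[:,1]>0)&(P[:,1]<.42)
    L=P[m]; print("ledge",np.percentile(L,[1,99],axis=0), cv2.minAreaRect(L[:,:2].astype(np.float32)))
    # front edge by y bins
    for y0 in np.arange(.05,.38,.08):
        s=L[abs(L[:,1]-y0)<.02]; print(y0, np.percentile(s[:,0],[2,98]) if len(s)>5 else None)
    for x0 in np.arange(.37,.46,.02):
        s=L[abs(L[:,0]-x0)<.01]; print("x",x0,np.percentile(s[:,1],[1,99]) if len(s)>5 else None)
    m=(P[:,2]>.215)&(P[:,2]<.27)&(abs(P[:,0]-.65)<.03)&(abs(P[:,1]-.015)<.03)
    print("handle",P[m].mean(0),P[m].min(0),P[m].max(0),m.sum())
    m=(P[:,2]>.070)&(P[:,2]<.11)&(abs(P[:,0]-.41)<.04)&(abs(P[:,1]-.29)<.04)
    print("dial",P[m].mean(0),P[m].min(0),P[m].max(0),m.sum())
    m=(P[:,2]>.0)&(P[:,2]<.011)&(P[:,0]>.38)&(P[:,0]<.66)&(P[:,1]>-.43)&(P[:,1]<-.23)
    Q=P[m]; m=(P[:,2]>.011)&(P[:,2]<.022)&(P[:,0]>.36)&(P[:,0]<.68)&(P[:,1]>-.45)&(P[:,1]<-.23); print("tray rim",cv2.minAreaRect(P[m][:,:2].astype(np.float32)),np.percentile(P[m],[1,99],axis=0))
E
```

```text
scene A {'top': array([ 0.6392, -0.1869]), 'topmean': array([ 0.6395, -0.1858,  0.1576]), 'ztop': np.float64(0.15929769706649713), 'side': array([ 0.6354, -0.1892]), 'n': 208}
scene B {'top': array([ 0.5284, -0.1451]), 'topmean': array([ 0.5289, -0.1453,  0.1569]), 'ztop': np.float64(0.1585977529712604), 'side': array([ 0.528, -0.149]), 'n': 204}
scene C {'top': array([ 0.4242, -0.1588]), 'topmean': array([ 0.4249, -0.1583,  0.1572]), 'ztop': np.float64(0.15905805344579893), 'side': array([ 0.4234, -0.1617]), 'n': 195}
scene done {'top': array([0.5971, 0.2075]), 'topmean': array([0.5974, 0.2077, 0.2575]), 'ztop': np.float64(0.2593284415618804), 'side': array([0.5954, 0.2062]), 'n': 275}
ledge [[0.353  0.0295 0.042 ]
 [0.4824 0.3903 0.0584]] ((0.4189549386501312, 0.20771940052509308), (0.3716133236885071, 0.13723716139793396), 88.2203598022461)
0.05 [0.353  0.4748]
0.13 [0.3538 0.4779]
0.21000000000000002 [0.3547 0.4716]
0.29 [0.3558 0.4629]
0.37 [0.3603 0.4852]
x 0.37 [0.0319 0.3906]
x 0.39 [0.0317 0.3902]
x 0.41000000000000003 [0.0304 0.3903]
x 0.43000000000000005 [0.0303 0.3899]
x 
[... 1118 characters left out ...]
6296491622925, 0.20609265565872192), (0.3797343969345093, 0.1510883867740631), 89.08203125)
0.05 [0.3522 0.4927]
0.13 [0.3532 0.4943]
0.21000000000000002 [0.354  0.4946]
0.29 [0.3544 0.4966]
0.37 [0.3557 0.4963]
x 0.37 [0.0222 0.3843]
x 0.39 [0.0215 0.3846]
x 0.41000000000000003 [0.021  0.3862]
x 0.43000000000000005 [0.0196 0.3849]
x 0.45000000000000007 [0.0215 0.3825]
handle [0.6458 0.0118 0.2383] [0.6374 0.0033 0.2151] [0.6557 0.0256 0.261 ] 104
dial [0.4106 0.2879 0.0853] [0.3904 0.276  0.0702] [0.4324 0.3028 0.0993] 118
tray rim ((0.5140554308891296, -0.32444965839385986), (0.19095593690872192, 0.2525835633277893), 89.29766082763672) [[ 0.388  -0.4192  0.0111]
 [ 0.6387 -0.2534  0.0207]]
```

```bash
cat > go.py <<'E'
import sys
from h import *
def go(x,y,z,yaw=0.0):
    o=sensors.get_obs(); Rc=R.from_euler('xyz',o["tcp_rot"],degrees=True)
    d=Rc.inv().apply(np.array([x,y,z])-o["ee_pos"])*100
    t=(Rc.inv()*R.from_euler('xyz',[-90,0,yaw],degrees=True)).as_rotvec(degrees=True)
    print("t",round(o["time"],2),"pos",np.round(o["ee_pos"],4),"rot",np.round(o["tcp_rot"],2),"open",round(float(o["opening"]),4),"F",np.round(o["wrist_force"],1))
    print("row",np.round(d,2),np.round(t,2),"rows>=",int(np.ceil(max(np.linalg.norm(d)/4.17,np.linalg.norm(t)/7.16))))
if __name__=="__main__": go(*map(float,sys.argv[1:]))
E
python3 go.py .60 .08 .45 0
```

```text
t 1.65 pos [ 0.1236 -0.5359  0.3039] rot [-90.     0.   -77.01] open 0.0856 F [ 0.1 -0.4 -0.2]
row [-49.3  -14.61  60.26] [ -0.   -77.01  -0.  ] rows>= 19
```

Call:
arm_command(
  rows=[-24.6,-14.6,30.1,0,-77,0,1,-24.6,-14.6,30.1,0,-77,0,1,-24.6,-14.6,30.1,0,-77,0,1,-24.6,-14.6,30.1,0,-77,0,1,-49.3,-14.6,60.3,0,-77,0,1,-49.3,-14.6,60.3,0,-77,0,1,-49.3,-14.6,60.3,0,-77,0,1,-49.3,-14.6,60.3,0,-77,0,1,-49.3,-14.6,60.3,0,-77,0,1,-49.3,-14.6,60.3,0,-77,0,1,-49.3,-14.6,60.3,0,-77,0,1,-49.3,-14.6,60.3,0,-77,0,1],
)

```text
time: 2.65
ee_pos: [0.4219, -0.1495, 0.4094]
tcp_rot: [-90.0, -0.1, 0.3]
wrist_force: [-0.2, -2.3, 0.7]
opening: 0.0856
```

```bash
python3 go.py .60 .08 .45 0
```

```text
t 2.65 pos [ 0.4219 -0.1495  0.4094] rot [-9.002e+01 -5.000e-02  3.500e-01] open 0.0856 F [-0.2 -2.3  0.7]
row [17.95 -4.05 22.84] [0.02 0.35 0.05] rows>= 8
```

Call:
arm_command(
  rows=[18,-4,22.8,0,0,0,1,18,-4,22.8,0,0,0,1,18,-4,22.8,0,0,0,1,18,-4,22.8,0,0,0,1,18,-4,22.8,0,0,0,1,18,-4,22.8,0,0,0,1,18,-4,22.8,0,0,0,1,18,-4,22.8,0,0,0,1,18,-4,22.8,0,0,0,1,18,-4,22.8,0,0,0,1],
)

```text
time: 3.48
ee_pos: [0.6014, 0.0766, 0.4482]
tcp_rot: [-90.0, 0.1, 0.0]
wrist_force: [-0.4, -0.8, 0.2]
opening: 0.0854
```

Run:
```python
from h import *
from go import go
np.set_printoptions(precision=4,suppress=True)
go(.60,.08,.45)
c=imaging.camera("wrist"); cv2.imwrite("pics/w1.png",c["pixels"]); np.savez("/tmp/w1.npz",**c)
for t in ["lock_handle","slot1","done1_mid"]:
    for r in models.spot_point(t,"wrist")[:4]: print(t,r["conf"],np.round(r["location"],1),onplane(c,r["location"],{"lock_handle":.237,"slot1":.1,"done1_mid":.178}[t]))
W=cloud(c)
P=W.reshape(-1,3);P=P[np.isfinite(P[:,0])]
m=(P[:,2]>.235)&(P[:,2]<.275)&(abs(P[:,0]-.65)<.03)&(abs(P[:,1]-.015)<.03)
print("handle",P[m].mean(0),P[m].min(0),P[m].max(0),m.sum())
print(capfit(W,(.598,.2055),.222,.27))
```

```text
t 3.48 pos [0.6014 0.0766 0.4482] rot [-90.02   0.06   0.04] open 0.0854 F [-0.4 -0.8  0.2]
row [-0.14 -0.18  0.34] [ 0.02  0.04 -0.06] rows>= 1
lock_handle 0.9 [376.2 303.3] [0.6484 0.0159 0.237 ]
lock_handle 0.29 [137.    0.4] [0.4759 0.2397 0.237 ]
slot1 0.76 [319. 177.] [0.5991 0.1115 0.1   ]
slot1 0.42 [378.  302.8] [ 0.6734 -0.0446  0.1   ]
handle [0.6468 0.0184 0.2518] [0.6389 0.0076 0.2351] [0.6563 0.0246 0.2582] 536
{'top': array([0.5978, 0.2037]), 'topmean': array([0.5979, 0.2038, 0.2569]), 'ztop': np.float64(0.2582000755297757), 'side': array([0.5979, 0.204 ]), 'n': 3972}
```

View pics/w1.png

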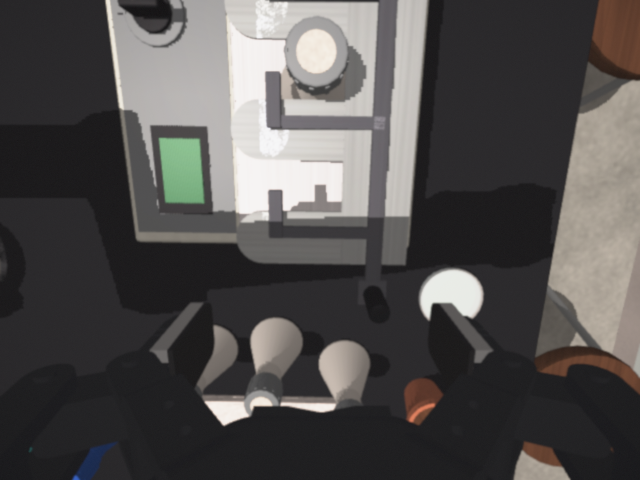

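Call:
arm_command(
  rows=[4.6,5,-6.1,0,0,0,1,4.6,5,-6.1,0,0,0,1,4.6,5,-6.1,0,0,0,1,4.6,8,-6.1,0,0,0,1,4.6,8,-6.1,0,0,0,1,4.6,10,-6.1,0,0,0,0.3,4.6,10,-6.1,0,0,0,0.3,4.6,10,-6.1,0,0,0,0.3,4.6,10,-6.1,0,0,0,0.3],
  force=40,
)

```text
time: 4.43
ee_pos: [0.6471, 0.0156, 0.3515]
tcp_rot: [-90.0, -0.2, -0.0]
wrist_force: [0.4, 0.1, 0.4]
opening: 0.0554
```

Run:
```python
from h import *
from go import go
np.set_printoptions(precision=4,suppress=True)
go(.6475,.016,.294)
c=imaging.camera("wrist"); cv2.imwrite("pics/w2.png",c["pixels"])
for r in models.spot_point("lock_handle","wrist")[:2]: print(r["conf"],np.round(r["location"],1),onplane(c,r["location"],.237))
W=cloud(c)
P=W.reshape(-1,3);P=P[np.isfinite(P[:,0])]
m=(P[:,2]>.235)&(P[:,2]<.275)&(abs(P[:,0]-.65)<.02)&(abs(P[:,1]-.015)<.03)
print("handle",P[m].mean(0),P[m].min(0),P[m].max(0),m.sum())
```

```text
t 4.43 pos [0.6471 0.0156 0.3515] rot [-89.99  -0.17  -0.  ] open 0.0554 F [0.4 0.1 0.4]
row [0.03 5.75 0.04] [-0.01 -0.    0.17] rows>= 2
0.62 [323.2 272.3] [0.6489 0.0164 0.237 ]
handle [0.648  0.0179 0.2528] [0.639  0.0074 0.235 ] [0.657  0.0247 0.2583] 1242
```

View pics/w2.png

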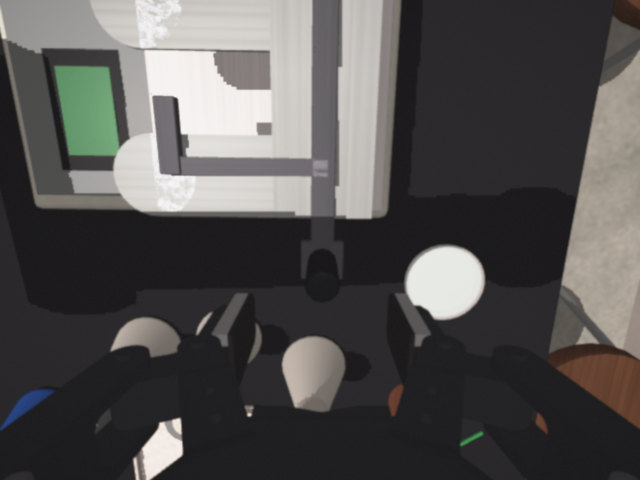

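Call:
arm_command(
  rows=[0.05,3,0,0,0,0,0.3,0.05,5.6,0,0,0,0,0.3,0.05,5.6,0,0,0,0,0.3,0.05,5.6,0,0,0,0,0.3,0.05,5.6,0,0,0,0,-1,0.05,5.6,0,0,0,0,-1,0.05,5.6,0,0,0,0,-1,0.05,5.6,0,0,0,0,-1,0.05,5.6,0,0,0,0,-1,0.05,5.6,0,0,0,0,-1],
  force=40,
)

```text
time: 5.37
ee_pos: [0.6478, 0.0155, 0.295]
tcp_rot: [-90.0, -0.1, -0.0]
wrist_force: [-2.4, 0.2, 5.8]
opening: 0.0168
```

Call:
arm_command(
  rows=[0,0,-0.5,0,0,0,-1,0,0,-1,0,0,0,-1,0,0,-1.5,0,0,0,-1,0,0,-2,0,0,0,-1,0,0,-2.4,0,0,0,-1,0,0,-2.6,0,0,0,-1,0,0,-2.9,0,0,0,-1,0,0,-2.9,0,0,0,-1,0,0,-2.9,0,0,0,-1],
)

```text
time: 6.12
ee_pos: [0.6475, -0.0095, 0.2949]
tcp_rot: [-89.5, -0.1, 0.2]
wrist_force: [-3.8, 22.8, 5.8]
opening: 0.0173
```

Call:
arm_command(
  rows=[0,0,-2.7,0,0,0,-1,0,0,-2.7,0,0,0,0.4,0,0,-2.7,0,0,0,0.4,0,0,-2.7,0,0,0,0.4,0,-4,-2.7,0,0,0,0.4,0,-8,-2.7,0,0,0,0.4,-5,-10,7,0,0,0,1,-5,-10,16,0,0,0,1,-5,-10,16,0,0,0,1,-5,-10,16,0,0,0,1,-5,-10,16,0,0,0,1,-5,-10,16,0,0,0,1],
)

```text
time: 7.12
ee_pos: [0.5964, 0.1516, 0.3936]
tcp_rot: [-89.9, -0.0, 0.2]
wrist_force: [0.2, -0.0, -0.4]
opening: 0.085
```

Run:
```python
from h import *
from go import go
np.set_printoptions(precision=4,suppress=True)
c=imaging.camera("wrist"); cv2.imwrite("pics/w3.png",c["pixels"])
W=cloud(c); print(capfit(W,(.598,.2045),.222,.27))
for n in ["scene","side"]:
    cc=imaging.camera(n); WW=cloud(cc); print(capfit(WW,(.598,.2045),.222,.27))
    cv2.imwrite(f"pics/{n}3.png",cc["pixels"])
    P=WW.reshape(-1,3);P=P[np.isfinite(P[:,0])]
    m=(P[:,2]>.215)&(P[:,2]<.275)&(abs(P[:,0]-.648)<.02)&(abs(P[:,1]+.01)<.03)
    print("handle",P[m].mean(0),P[m].min(0),P[m].max(0),m.sum())
go(.598,.2045,.305)
```

```text
{'top': array([0.5979, 0.2042]), 'topmean': array([0.5979, 0.2048, 0.2569]), 'ztop': np.float64(0.25815775425176724), 'side': array([0.5979, 0.2042]), 'n': 4466}
{'top': array([0.5963, 0.207 ]), 'topmean': array([0.596 , 0.2072, 0.2568]), 'ztop': np.float64(0.25868216210543565), 'side': array([0.5954, 0.2058]), 'n': 276}
handle [ 0.6475 -0.003   0.2405] [ 0.6372 -0.0162  0.2153] [0.6558 0.0046 0.2582] 76
{'top': array([0.5964, 0.2032]), 'topmean': array([0.596 , 0.2025, 0.257 ]), 'ztop': np.float64(0.25850613769335595), 'side': array([0.5976, 0.2068]), 'n': 249}
handle [ 0.6456 -0.0122  0.2388] [ 0.6373 -0.0209  0.2156] [0.656  0.0013 0.2592] 104
t 7.27 pos [0.5977 0.1467 0.3929] rot [-90.03  -0.01   0.03] open 0.0857 F [ 0.3 -0.8 -0.5]
row [0.03 8.78 5.78] [0.03 0.03 0.01] rows>= 3
```

View pics/w3.png

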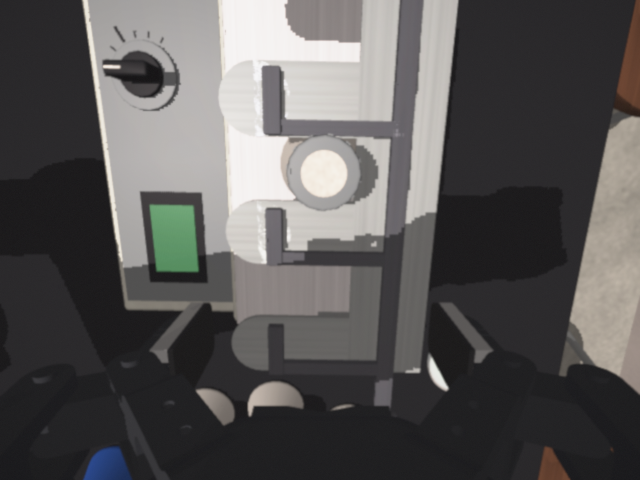

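Call:
arm_command(
  rows=[0.0,3,5.8,0,0,0,1,0.0,3,5.8,0,0,0,1,0.0,3,5.8,0,0,0,1,0.0,6,5.8,0,0,0,1,0.0,8,5.8,0,0,0,1,0.0,9.7,5.8,0,0,0,1,0.0,9.7,5.8,0,0,0,1,0.0,9.7,5.8,0,0,0,1,0.0,9.7,5.8,0,0,0,-1,0.0,9.7,5.8,0,0,0,-1,0.0,9.7,5.8,0,0,0,-1,0.0,9.7,5.8,0,0,0,-1],
  force=40,
)

```text
time: 8.27
ee_pos: [0.598, 0.2044, 0.2971]
tcp_rot: [-90.0, -0.1, -0.0]
wrist_force: [-0.2, -0.8, 0.7]
opening: 0.0428
```

Call:
arm_command(
  rows=[0.0,0,0,0,0,0,-1,0.0,0,0,0,0,0,-1,0.0,0,0,0,0,0,-1],
)

```text
time: 8.52
ee_pos: [0.5979, 0.2045, 0.2971]
tcp_rot: [-90.0, -0.1, -0.0]
wrist_force: [-1.7, -0.6, 5.6]
opening: 0.042
```

Call:
arm_command(
  rows=[0,-0.5,0,0,0,0,-1,0,-0.5,0,0,0,0,-1,-1,-0.5,0,0,0,0,-1,-2.5,-0.5,0,0,0,0,-1,-4,-0.5,0.05,0,0,0,-1,-6,-0.5,0.1,0,0,0,-1,-8,-0.5,0.1,0,0,0,-1,-10,-0.5,0.1,0,0,0,-1,-12,-0.5,0.1,0,0,0,-1,-14,-0.5,0.15,0,0,0,-1,-14,-0.5,0.15,0,0,0,-1,-14,-0.5,0.15,0,0,0,-1],
)

```text
time: 9.52
ee_pos: [0.4573, 0.2061, 0.3012]
tcp_rot: [-90.0, -0.0, 0.0]
wrist_force: [0.8, -0.2, -2.8]
opening: 0.0419
```

Run:
```python
from h import *
from go import go
go(.42,-.10,.42)
c=imaging.camera("scene"); cv2.imwrite("pics/s4.png",c["pixels"][120:440,150:480].repeat(2,0).repeat(2,1)[:600])
```

```text
t 9.52 pos [0.4573 0.2061 0.3012] rot [-8.998e+01 -4.000e-02  4.000e-02] open 0.0419 F [ 0.8 -0.2 -2.8]
row [ -3.74 -11.9  -30.61] [-0.02  0.04  0.04] rows>= 8
```

View pics/s4.png

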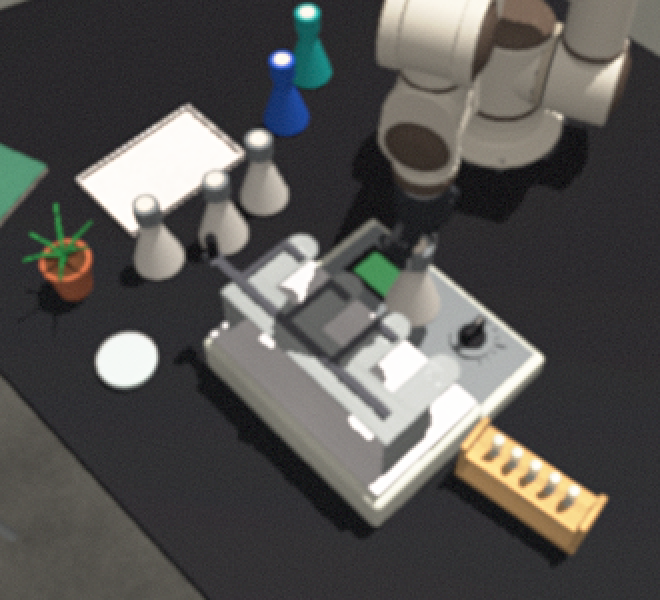

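Call:
arm_command(
  rows=[0,-3,0,0,0,0,-1,0,-6,0,0,0,0,-1,0,-10,-2,0,0,0,-1,0,-10,-5,0,0,0,-1,0.5,-10,-9,0,0,0,-1,1,-10,-13,0,0,0,-1,1.5,-10,-17,0,0,0,-1,2,-10,-21,0,0,0,-1,2.5,-10,-25,0,0,0,-1,3,-10,-29,0,0,0,-1,3.5,-10,-32,0,0,0,-1,4,-10,-34,0,0,0,-1],
)

```text
time: 10.57
ee_pos: [0.4983, -0.1376, 0.4001]
tcp_rot: [-90.0, 0.0, -0.2]
wrist_force: [-0.3, 1.1, -3.2]
opening: 0.0423
```

Call:
arm_command(
  rows=[0.3,0,-3.5,0,0,0,-1,0.6,0,-7,0,0,0,-1,1,0,-11,0,0,0,-1,1.2,0,-15,0,0,0,-1,1.5,0,-18,0,0,0,-1,1.5,0,-20.1,0,0,0,-1,1.5,0,-20.1,0,0,0,-1,1.5,4,-20.1,0,0,0,-1,1.5,8,-20.1,0,0,0,-1,1.5,12,-20.1,0,0,0,-1,1.5,14,-20.1,0,0,0,-1,1.5,14,-20.1,0,0,0,-1],
)

```text
time: 11.57
ee_pos: [0.5116, -0.3345, 0.2544]
tcp_rot: [-89.7, 0.4, -0.0]
wrist_force: [-0.5, 0.4, -2.5]
opening: 0.0421
```

Run:
```python
from h import *
from go import go
go(.512,-.335,.2015)
c=imaging.camera("side"); cv2.imwrite("pics/s5.png",c["pixels"])
```

```text
t 11.57 pos [ 0.5116 -0.3345  0.2544] rot [-8.971e+01  4.400e-01 -2.000e-02] open 0.0421 F [-0.5  0.4 -2.5]
row [ 0.08  5.29 -0.08] [-0.29 -0.02 -0.44] rows>= 2
```

View pics/s5.png

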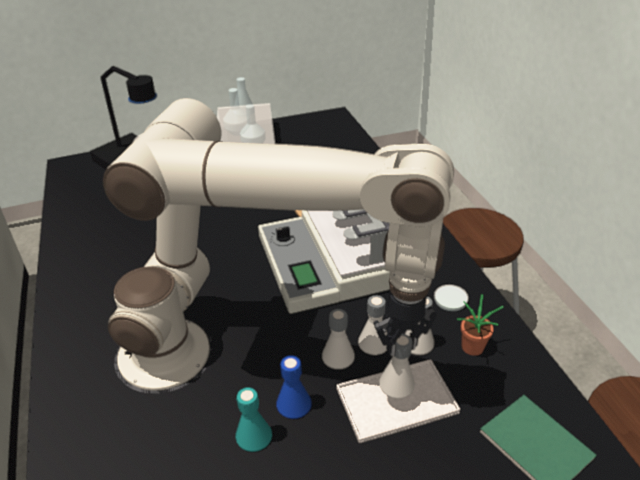

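Call:
arm_command(
  rows=[0,0,0,0,0,0,-1,0,0,0,0,0,0,-1,0,0,0,0,0,0,-1],
)

```text
time: 11.87
ee_pos: [0.5134, -0.3354, 0.2632]
tcp_rot: [-90.1, -0.2, -0.0]
wrist_force: [-0.3, 0.8, -2.0]
opening: 0.0418
```

Call:
arm_command(
  rows=[0,2,0,0,0,0,-1,0,4,0,0,0,0,-1,0,5,0,0,0,0,-1,0,5.4,0,0,0,0,-1,0,5.6,0,0,0,0,-1,0,5.6,0,0,0,0,-1,0,5.7,0,0,0,0,-1,0,5.7,0,0,0,0,-1],
)

```text
time: 12.53
ee_pos: [0.513, -0.3352, 0.2048]
tcp_rot: [-90.0, -0.1, -0.0]
wrist_force: [-0.4, 0.7, -2.3]
opening: 0.0425
```

Call:
arm_command(
  rows=[0,0.1,0,0,0,0,-1,0,0.2,0,0,0,0,-1,0,0.2,0,0,0,0,-1],
)

```text
time: 12.78
ee_pos: [0.5127, -0.335, 0.2018]
tcp_rot: [-90.0, -0.0, -0.0]
wrist_force: [-0.7, 0.1, -1.7]
opening: 0.0418
```

Call:
arm_command(
  rows=[0,0.1,0,0,0,0,-1,0,0.15,0,0,0,0,-1,0,0.15,0,0,0,0,-1],
)

```text
time: 13.03
ee_pos: [0.5127, -0.3351, 0.2012]
tcp_rot: [-90.0, -0.0, -0.0]
wrist_force: [-2.1, 0.1, 4.5]
opening: 0.0414
```

Call:
arm_command(
  rows=[0,0,0,0,0,0,0.1,0,0,0,0,0,0,0.3,0,0,0,0,0,0,1,0,0,0,0,0,0,1,0,0,0,0,0,0,1,0,0,0,0,0,0,1,0,-2,0,0,0,0,1,0,-6,0,0,0,0,1,0,-10,0,0,0,0,1,0,-14,1,0,0,0,1,0,-16,5,0,0,0,1,0,-16,9,0,0,0,1],
)

```text
time: 14.03
ee_pos: [0.513, -0.2467, 0.3647]
tcp_rot: [-90.2, -0.3, -0.2]
wrist_force: [1.2, 0.0, 0.1]
opening: 0.0855
```

Call:
arm_command(
  rows=[0,0,0,0,0,0,1,0,0,0,0,0,0,1,0,0,0,0,0,0,1],
)

```text
time: 14.28
ee_pos: [0.5128, -0.246, 0.3602]
tcp_rot: [-90.0, -0.0, 0.0]
wrist_force: [0.5, 0.1, -0.5]
opening: 0.0855
```

```bash
cat > look.py <<'E'
from h import *
from go import go
import sys
np.set_printoptions(precision=4,suppress=True)
def look(tag):
    o=sensors.get_obs()
    for n in ["scene","side","wrist"]:
        c=imaging.camera(n); W=cloud(c); cv2.imwrite(f"pics/{n}_{tag}.png",c["pixels"])
        P=W.reshape(-1,3);P=P[np.isfinite(P[:,0])]
        for b,reg in [(0,(.3,.75,-.48,0.0)),(.1,(.5,.68,.05,.38))]:
            m=(P[:,2]>b+.148)&(P[:,2]<b+.164)&(P[:,0]>reg[0])&(P[:,0]<reg[1])&(P[:,1]>reg[2])&(P[:,1]<reg[3])
            Q=P[m]; used=np.zeros(len(Q),bool)
            for i in range(len(Q)):
                if used[i]: continue
                k=np.hypot(*(Q[:,:2]-Q[i,:2]).T)<.045
                used|=k
                if k.sum()<25: continue
                r=capfit(W,Q[k].mean(0)[:2],b+.124,b+.166)
                if r: print(n,b,"top",r["top"],"side",r["side"],"ztop",round(r["ztop"],4),r["n"])
look(sys.argv[1])
go(*map(float,sys.argv[2:]))
E
python3 look.py 6 .528 -.149 .30
```

```text
scene 0 top [ 0.5114 -0.3312] side [ 0.5103 -0.3343] ztop 0.163 189
scene 0 top [ 0.5114 -0.3312] side [ 0.5103 -0.3343] ztop 0.163 189
scene 0 top [ 0.4257 -0.1599] side [ 0.4231 -0.1612] ztop 0.1586 192
scene 0 top [ 0.5317 -0.1455] side [ 0.5275 -0.1485] ztop 0.1593 197
scene 0 top [ 0.5317 -0.1455] side [ 0.5275 -0.1485] ztop 0.1593 197
scene 0 top [ 0.6383 -0.1865] side [ 0.6352 -0.1889] ztop 0.1597 203
scene 0 top [ 0.6383 -0.1865] side [ 0.6352 -0.1889] ztop 0.1597 203
side 0 top [ 0.5296 -0.1503] side [ 0.5302 -0.1496] ztop 0.1578 320
side 0 top [ 0.6378 -0.1915] side [ 0.6391 -0.19  ] ztop 0.1575 327
side 0 top [ 0.6378 -0.1915] side [ 0.6391 -0.19  ] ztop 0.1575 327
side 0 top [ 0.4259 -0.1634] side [ 0.4265 -0.1621] ztop 0.1587 339
side 0 top [ 0.5296 -0.1503] side [ 0.5302 -0.1496] ztop 0.1578 320
side 0 top [ 0.5126 -0.3369] side [ 0.5141 -0.3347] ztop 0.1624 409
wrist 0 top [ 0.5304 -0.1511] side [ 0.5302 -0.1509] ztop 0.1582 3060
wrist 0 top [ 0.4268 -0.1636] side [ 0.4265 -0.1634] ztop 0.1581 3349
wrist 0 top [ 0.6383 -0.1903] side [ 0.6388 -0.1906] ztop 0.1581 3408
wrist 0 top [ 0.5127 -0.3347] side [ 0.5124 -0.3353] ztop 0.1621 2585
t 14.43 pos [ 0.5126 -0.2469  0.3595] rot [-89.98   0.06  -0.07] open 0.0853 F [ 0.7  0.1 -0.2]
row [1.54 5.96 9.79] [-0.02 -0.07 -0.06] rows>= 3
```

Run:
```python
from h import *
c=dict(np.load("/tmp/w1.npz")); W=cloud(c); P=W.reshape(-1,3);P=P[np.isfinite(P[:,0])]
for x0 in [.545,.555,.565,.575,.585,.605]:
    Q=P[(abs(P[:,0]-x0)<.004)&(P[:,1]>.0)&(P[:,1]<.35)]
    hi=np.sort(Q[(Q[:,2]>.198)&(Q[:,2]<.209)][:,1])
    g=np.where(np.diff(hi)>.006)[0]
    print(x0,[(round(a,4),round(b,4)) for a,b in zip(np.r_[hi[:1],hi[g+1]],np.r_[hi[g],hi[-1:]])])
Q=P[(P[:,2]>.198)&(P[:,2]<.208)&(P[:,0]>.48)&(P[:,0]<.7)]
for y0 in [.07,.115,.16,.25]:
    s=Q[abs(Q[:,1]-y0)<.006]; print(y0,s[:,0].min() if len(s) else None)
# ledge front edge + left side
L=P[(P[:,2]>.04)&(P[:,2]<.06)]
for y0 in np.arange(.04,.24,.04):
    s=L[abs(L[:,1]-y0)<.01]; print(y0,np.percentile(s[:,0],.5) if len(s) else None)
for x0 in np.arange(.37,.46,.02):
    s=L[abs(L[:,0]-x0)<.01]; print("x",x0,np.percentile(s[:,1],.5))
```

```text
0.545 [(np.float64(0.0424), np.float64(0.0902)), (np.float64(0.1349), np.float64(0.1815)), (np.float64(0.226), np.float64(0.2521))]
0.555 [(np.float64(0.0424), np.float64(0.0902)), (np.float64(0.1341), np.float64(0.1816)), (np.float64(0.2254), np.float64(0.2518))]
0.565 [(np.float64(0.042), np.float64(0.0652)), (np.float64(0.0772), np.float64(0.1092)), (np.float64(0.1341), np.float64(0.1814)), (np.float64(0.192), np.float64(0.1997)), (np.float64(0.2251), np.float64(0.252))]
0.575 [(np.float64(0.0423), np.float64(0.0654)), (np.float64(0.0771), np.float64(0.0903)), (np.float64(0.1341), np.float64(0.1592)), (np.float64(0.17), np.float64(0.1816)), (np.float64(0.2252), np.float64(0.2519))]
0.585 [(np.float64(0.0421), np.float64(0.0653)), (np.float64(0.0769), np.float64(0.0897)), (np.float64(0.1341), np.float64(0.1591)), (np.float64(0.1699), np.float64(0.1816)), (np.float64(0.2358), np.float64(0.251))]
0.605 [(np.float64(0.0412), np.float64(0.0654)), (np.float64(0.0764), np.float64(0.0896)), (np.float64(0.1341), np.float64(0.1628)), (np.float64(0.1692), np.float64(0.1809)), (np.float64(0.2383), np.float64(0.2507))]
0.07 0.5248400004139107
0.115 0.5670882611693895
0.16 0.5263567901562387
0.25 0.5278552917124291
0.04 0.35346639666602886
0.08 0.35383620279436984
0.12 0.3546134684588758
0.16 0.35485686185324516
0.2 0.3558723391139529
x 0.37 0.025448285623432536
x 0.39 0.024098021718027874
x 0.41000000000000003 0.024205272580214814
x 0.43000000000000005 0.024172340554121777
x 0.45000000000000007 -0.17451180895798585
```

Call:
arm_command(
  rows=[-4,1,4,0,0,0,1,-7,3,7,0,0,0,1,-8.6,5,8.3,0,0,0,1,-8.6,7,8.3,0,0,0,1,-8.6,9,8.3,0,0,0,1,-8.6,12,8.3,0,0,0,1,-8.6,15,8.3,0,0,0,1,-8.6,16.2,8.3,0,0,0,1,-8.6,16.2,8.3,0,0,0,1,-8.6,16.2,8.3,0,0,0,1],
)

```text
time: 15.27
ee_pos: [0.4266, -0.1635, 0.1987]
tcp_rot: [-90.0, 0.0, -0.0]
wrist_force: [-1.2, 0.0, 0.8]
opening: 0.0859
```

```bash
python3 go.py .4265 -.1634 .197; python3 -c "
from h import *
c=imaging.camera('wrist'); cv2.imwrite('pics/w7.png',c['pixels'])"
```

```text
t 15.27 pos [ 0.4266 -0.1635  0.1987] rot [-8.999e+01  4.000e-02 -5.000e-02] open 0.0859 F [-1.2  0.   0.8]
row [-0.01  0.17  0.01] [-0.01 -0.05 -0.04] rows>= 1
```

View pics/w7.png

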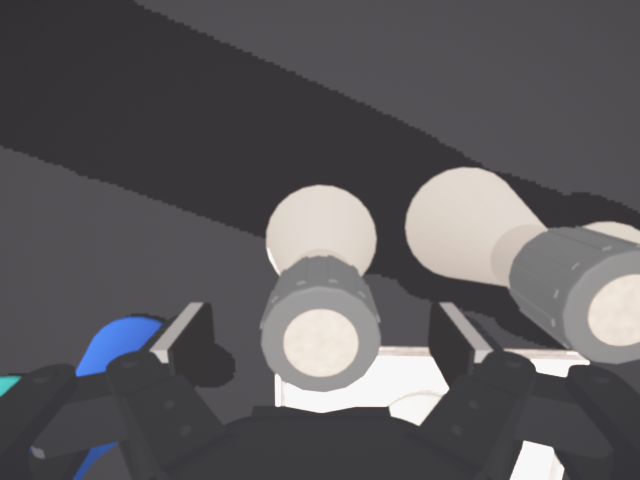

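Call:
arm_command(
  rows=[0,0.1,0,0,0,0,-1,0,0.1,0,0,0,0,-1,0,0.1,0,0,0,0,-1,0,0.1,0,0,0,0,-1,0,0.1,0,0,0,0,-1,0,0.1,0,0,0,0,-1,0,0.1,0,0,0,0,-1],
  force=40,
)

```text
time: 15.9
ee_pos: [0.4269, -0.1632, 0.1982]
tcp_rot: [-90.0, -0.1, -0.0]
wrist_force: [-2.0, 0.3, 5.7]
opening: 0.0421
```

Call:
arm_command(
  rows=[0,-3,0,0,0,0,-1,0,-7,0,0,0,0,-1,0,-11,0,0,0,0,-1,0,-15,0,0,0,0,-1,0,-18,2,0,0,0,-1,0,-20,5,0,0,0,-1,0,-20,9,0,0,0,-1,0.5,-20,13,0,0,0,-1,1,-20,17,0,0,0,-1,1.5,-20,21,0,0,0,-1,2,-20,25,0,0,0,-1,2.5,-20,29,0,0,0,-1],
)

```text
time: 16.9
ee_pos: [0.4514, 0.129, 0.3973]
tcp_rot: [-90.0, -0.0, -0.0]
wrist_force: [0.5, -0.4, -2.6]
opening: 0.0421
```

Call:
arm_command(
  rows=[0.3,0,4,0,0,0,-1,0.3,0,8,0,0,0,-1,0.3,0,12,0,0,0,-1,0.3,0,15,0,0,0,-1,0.3,0,17,0,0,0,-1,0.3,0,17,0,0,0,-1,0.3,2,17,0,0,0,-1,0.3,5,17,0,0,0,-1,0.3,8,17,0,0,0,-1,0.3,9.4,17,0,0,0,-1,0.3,9.4,17,0,0,0,-1,0.3,9.4,17,0,0,0,-1],
)

```text
time: 17.9
ee_pos: [0.4545, 0.2964, 0.3031]
tcp_rot: [-90.0, 0.1, -0.0]
wrist_force: [-0.2, 0.0, -1.6]
opening: 0.042
```

```bash
python3 go.py .46 .2968 .303; python3 -c "
from h import *
c=imaging.camera('wrist'); cv2.imwrite('pics/w8.png',c['pixels'])
c=imaging.camera('scene'); cv2.imwrite('pics/s8.png',c['pixels'][120:440,150:480].repeat(2,0).repeat(2,1)[:600])"
```

```text
t 17.9 pos [0.4545 0.2964 0.3031] rot [-9.005e+01  6.000e-02 -2.000e-02] open 0.042 F [-0.2  0.  -1.6]
row [0.55 0.01 0.04] [ 0.05 -0.02 -0.06] rows>= 1
```

View pics/s8.png

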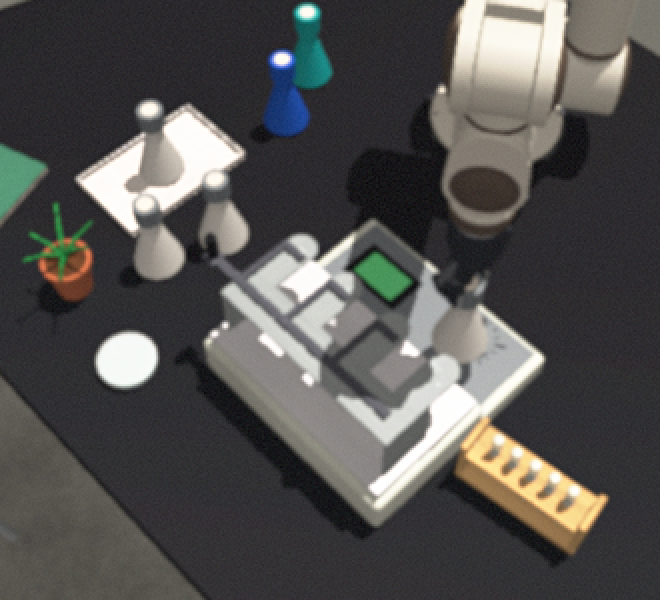

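Call:
arm_command(
  rows=[1.5,0,0,0,0,0,-1,3,0,0,0,0,0,-1,4.5,0,0,0,0,0,-1,6,0,0,0,0,0,-1,7.5,0,-0.05,0,0,0,-1,9,0,-0.05,0,0,0,-1,10.5,0,-0.1,0,0,0,-1,12,0,-0.1,0,0,0,-1,13,0,-0.12,0,0,0,-1,14,0,-0.12,0,0,0,-1,14.5,0,-0.12,0,0,0,-1,14.5,0,-0.12,0,0,0,-1],
)

```text
time: 19.0
ee_pos: [0.6008, 0.2956, 0.3039]
tcp_rot: [-90.0, -0.1, -0.0]
wrist_force: [1.1, -0.5, -2.6]
opening: 0.0417
```

Call:
arm_command(
  rows=[0,0,0,0,0,0,-1,0,0.2,0,0,0,0,-1,0,0.2,0,0,0,0,-1],
)

```text
time: 19.25
ee_pos: [0.5993, 0.2958, 0.3014]
tcp_rot: [-90.0, -0.0, 0.0]
wrist_force: [0.2, -0.4, -2.7]
opening: 0.0417
```

```bash
python3 go.py .599 .2952 .298; python3 -c "
from h import *
c=imaging.camera('wrist'); cv2.imwrite('pics/w9.png',c['pixels'])"
```

```text
t 19.25 pos [0.5993 0.2958 0.3014] rot [-8.999e+01 -0.000e+00  1.000e-02] open 0.0417 F [ 0.2 -0.4 -2.7]
row [-0.03  0.34 -0.06] [-0.01  0.01  0.  ] rows>= 1
```

View pics/w9.png

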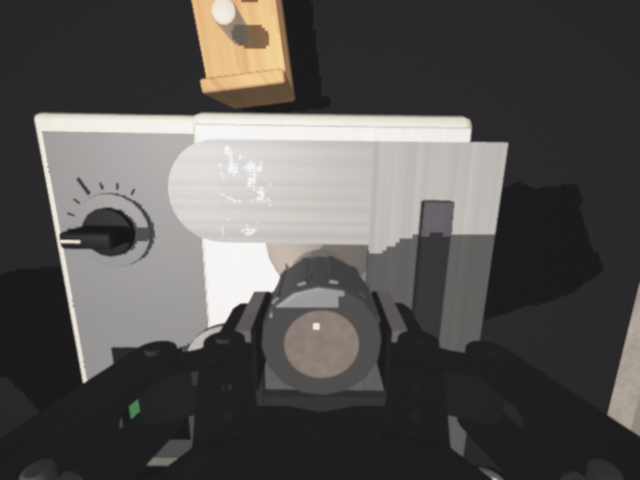

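Flask in slot1, cap at (320,345). Lower until contact.

Call:
arm_command(
  rows=[0,0.15,0,0,0,0,-1,0,0.25,0,0,0,0,-1,0,0.3,0,0,0,0,-1,0,0.35,0,0,0,0,-1,0,0.35,0,0,0,0,-1],
)

```text
time: 19.72
ee_pos: [0.5995, 0.2958, 0.2984]
tcp_rot: [-90.0, -0.0, 0.0]
wrist_force: [-1.8, 0.2, 2.8]
opening: 0.0419
```

Call:
arm_command(
  rows=[0,0,0,0,0,0,0.1,0,0,0,0,0,0,0.3,0,0,0,0,0,0,1,0,0,0,0,0,0,1,0,0,0,0,0,0,1,0,0,0,0,0,0,1,0,-2,0,0,0,0,1,0,-6,0,0,0,0,1,-2,-8,-3,0,0,0,1,-3,-9,-7,0,0,0,1,-4,-10,-11,0,0,0,1,-4,-10,-15,0,0,0,1],
)

```text
time: 20.72
ee_pos: [0.5584, 0.1449, 0.4004]
tcp_rot: [-89.9, -0.2, 0.1]
wrist_force: [1.8, -0.5, 0.3]
opening: 0.0851
```

Call:
arm_command(
  rows=[0,0,-4,0,0,0,1,0,0,-8,0,0,0,1,0,0,-12,0,0,0,1,0,0,-16,0,0,0,1,0,1,-20,0,0,0,1,0,2,-24,0,0,0,1,0,3,-28,0,0,0,1,0,4,-32,0,0,0,1,0,5,-35,0,0,0,1,0,5,-36,0,0,0,1,0,5,-36,0,0,0,1,0,5,-36,0,0,0,1],
)

```text
time: 21.72
ee_pos: [0.5596, -0.2144, 0.3479]
tcp_rot: [-90.0, 0.0, -0.1]
wrist_force: [0.6, 1.3, 0.3]
opening: 0.0854
```

```bash
python3 look.py 10 .53 -.151 .1975
```

```text
scene 0 top [ 0.5108 -0.3296] side [ 0.51  -0.334] ztop 0.1642 173
scene 0 top [ 0.5301 -0.1455] side [ 0.5276 -0.1489] ztop 0.159 189
scene 0 top [ 0.5301 -0.1455] side [ 0.5276 -0.1489] ztop 0.159 189
scene 0 top [ 0.6366 -0.1855] side [ 0.6362 -0.1893] ztop 0.1595 202
scene 0.1 top [0.598  0.2986] side [0.5966 0.2974] ztop 0.2588 279
side 0 top [ 0.5296 -0.1516] side [ 0.5304 -0.1499] ztop 0.1578 323
side 0 top [ 0.637  -0.1915] side [ 0.6393 -0.1899] ztop 0.1585 327
side 0 top [ 0.5296 -0.1516] side [ 0.5304 -0.1499] ztop 0.1578 323
side 0 top [ 0.637  -0.1915] side [ 0.6393 -0.1899] ztop 0.1585 327
side 0 top [ 0.5136 -0.3369] side [ 0.5138 -0.3343] ztop 0.1618 407
side 0.1 top [0.5977 0.2936] side [0.5992 0.2974] ztop 0.2585 221
side 0.1 top [0.5977 0.2936] side [0.5992 0.2974] ztop 0.2585 221
wrist 0 top [ 0.5302 -0.1511] side [ 0.5302 -0.1509] ztop 0.1582 2977
wrist 0 top [ 0.6379 -0.1903] side [ 0.6382 -0.1904] ztop 0.1581 3073
wrist 0 top [ 0.5126 -0.3352] side [ 0.5124 -0.3354] ztop 0.1623 2874
wrist 0 top [ 0.5126 -0.3352] side [ 0.5124 -0.3354] ztop 0.1623 2874
t 21.87 pos [ 0.5599 -0.213   0.3486] rot [-90.01  -0.06   0.08] open 0.0851 F [-0.5 -0.7  0.2]
row [-3.   15.1   6.21] [0.01 0.08 0.06] rows>= 4
```

View pics/side_10.png

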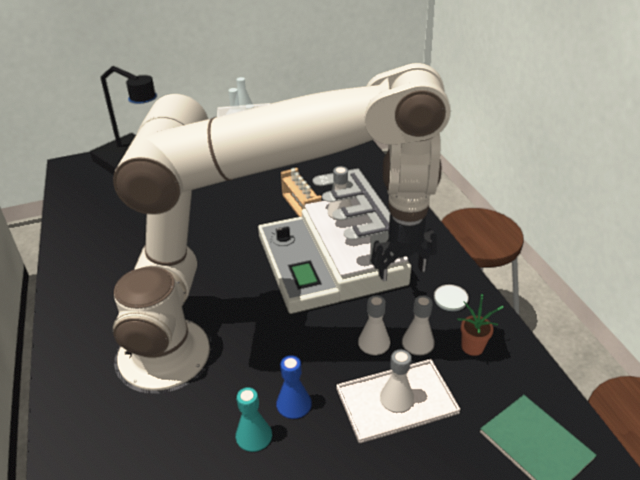

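Call:
arm_command(
  rows=[-1,0,3,0,0,0,1,-3,2,6.2,0,0,0,1,-3,4,6.2,0,0,0,1,-3,6,6.2,0,0,0,1,-3,8,6.2,0,0,0,1,-3,11,6.2,0,0,0,1,-3,14,6.2,0,0,0,1,-3,15,6.2,0,0,0,1,-3,15,6.2,0,0,0,1,-3,15,6.2,0,0,0,1],
)

```text
time: 22.7
ee_pos: [0.5299, -0.1517, 0.1989]
tcp_rot: [-90.0, -0.0, 0.0]
wrist_force: [0.3, 0.7, 1.1]
opening: 0.0852
```

Run:
```python
from h import *
from go import go
c=imaging.camera('wrist'); W=cloud(c); print(capfit(W,(.5302,-.151),.124,.166))
go(.5302,-.151,.198)
```

```text
{'top': array([ 0.53040521, -0.15055031]), 'topmean': array([ 0.53035215, -0.14919856,  0.15694718]), 'ztop': np.float64(0.15801713025945174), 'side': array([ 0.53032814, -0.1507945 ]), 'n': 12816}
t 22.75 pos [ 0.5303 -0.1519  0.1998] rot [-9.003e+01 -1.200e-01  4.000e-02] open 0.0855 F [ 0.2 -0.2  1.4]
row [-0.01  0.18  0.09] [0.03 0.04 0.12] rows>= 1
```

Call:
arm_command(
  rows=[0,0.15,0.1,0,0,0,1,0,0.15,0.1,0,0,0,-1,0,0.15,0.1,0,0,0,-1,0,0.15,0.1,0,0,0,-1,0,0.15,0.1,0,0,0,-1,0,0.15,0.1,0,0,0,-1,0,0.15,0.1,0,0,0,-1,0,0.15,0.1,0,0,0,-1,0,0.15,0.1,0,0,0,-1],
  force=40,
)

```text
time: 23.5
ee_pos: [0.53, -0.1514, 0.1969]
tcp_rot: [-90.0, -0.1, -0.0]
wrist_force: [0.7, -0.7, 5.3]
opening: 0.0419
```

Call:
arm_command(
  rows=[0,-3,0,0,0,0,-1,0,-7,0,0,0,0,-1,0,-11,0,0,0,0,-1,0,-15,0,0,0,0,-1,-1,-18,1,0,0,0,-1,-2,-20,4,0,0,0,-1,-4,-20,7,0,0,0,-1,-6,-20,10,0,0,0,-1,-7.5,-20,13,0,0,0,-1,-7.5,-20,17,0,0,0,-1,-7.5,-20,21,0,0,0,-1,-7.5,-20,25,0,0,0,-1],
)

```text
time: 24.5
ee_pos: [0.4539, 0.1002, 0.3962]
tcp_rot: [-90.0, 0.0, -0.1]
wrist_force: [1.4, -0.7, -1.6]
opening: 0.042
```

Call:
arm_command(
  rows=[0,0,3.5,0,0,0,-1,0,0,7,0,0,0,-1,0,0,9.5,0,0,0,-1,0,0,10.6,0,0,0,-1,0,0,10.6,0,0,0,-1,0,2,10.6,0,0,0,-1,0,5,10.6,0,0,0,-1,0,8,10.6,0,0,0,-1,0,9.4,10.6,0,0,0,-1,0,9.4,10.6,0,0,0,-1,0,9.4,10.6,0,0,0,-1],
)

```text
time: 25.42
ee_pos: [0.4546, 0.2036, 0.3022]
tcp_rot: [-90.0, 0.1, -0.1]
wrist_force: [0.7, -0.2, -1.2]
opening: 0.0417
```

```bash
python3 go.py .599 .2033 .302
```

```text
t 25.42 pos [0.4546 0.2036 0.3022] rot [-9.005e+01  6.000e-02 -7.000e-02] open 0.0417 F [ 0.7 -0.2 -1.2]
row [ 1.444e+01  0.000e+00 -1.000e-02] [ 0.05 -0.07 -0.06] rows>= 4
```

Call:
arm_command(
  rows=[1.5,0,0.05,0,0,0,-1,3,0,0.05,0,0,0,-1,4.5,0,0.05,0,0,0,-1,6,0,0.05,0,0,0,-1,7.5,0,0,0,0,0,-1,9,0,0,0,0,0,-1,10.5,0,0,0,0,0,-1,12,0,0,0,0,0,-1,13,0,0,0,0,0,-1,14,0,0,0,0,0,-1,14.4,0,0,0,0,0,-1,14.4,0,0,0,0,0,-1],
)

```text
time: 26.42
ee_pos: [0.5997, 0.2042, 0.3032]
tcp_rot: [-90.0, -0.1, -0.1]
wrist_force: [0.2, 1.0, -2.4]
opening: 0.0419
```

Call:
arm_command(
  rows=[0,0,0,0,0,0,-1,0,0.2,0,0,0,0,-1,0,0.3,0,0,0,0,-1,0,0.3,0,0,0,0,-1],
)

```text
time: 26.75
ee_pos: [0.5983, 0.2047, 0.2993]
tcp_rot: [-90.0, 0.0, 0.0]
wrist_force: [0.5, -0.2, -2.7]
opening: 0.0421
```

Call:
arm_command(
  rows=[0,0.15,0,0,0,0,-1,0,0.25,0,0,0,0,-1,0,0.3,0,0,0,0,-1,0,0.3,0,0,0,0,-1],
)

```text
time: 27.08
ee_pos: [0.5986, 0.2048, 0.2969]
tcp_rot: [-90.0, -0.0, -0.0]
wrist_force: [-0.5, -0.3, 3.7]
opening: 0.042
```

Call:
arm_command(
  rows=[0,0,0,0,0,0,0.1,0,0,0,0,0,0,0.3,0,0,0,0,0,0,1,0,0,0,0,0,0,1,0,0,0,0,0,0,1,0,0,0,0,0,0,1,0,-2,0,0,0,0,1,0,-6,0,0,0,0,1,0,-8,-2,0,0,0,1,0,-9,-6,0,0,0,1,0,-10,-10,0,0,0,1,0,-10,-14,0,0,0,1],
)

```text
time: 28.08
ee_pos: [0.5986, 0.0636, 0.3985]
tcp_rot: [-90.0, -0.2, 0.1]
wrist_force: [0.6, -0.6, 0.2]
opening: 0.0855
```

Call:
arm_command(
  rows=[0,0,-4,0,0,0,1,0,0,-8,0,0,0,1,0,0,-12,0,0,0,1,0,0,-16,0,0,0,1,0,1,-20,0,0,0,1,0,2,-24,0,0,0,1,0,3,-28,0,0,0,1,0,5,-30,0,0,0,1,0,5,-30,0,0,0,1,0,5,-30,0,0,0,1],
)

```text
time: 28.92
ee_pos: [0.5982, -0.2363, 0.3448]
tcp_rot: [-89.9, 0.1, -0.1]
wrist_force: [-1.1, 0.2, 1.0]
opening: 0.0854
```

```bash
python3 look.py 11 .638 -.1905 .198
```

```text
scene 0 top [ 0.5145 -0.3325] side [ 0.5095 -0.335 ] ztop 0.1639 185
scene 0 top [ 0.6364 -0.1857] side [ 0.6358 -0.1892] ztop 0.1597 204
scene 0 top [ 0.6364 -0.1857] side [ 0.6358 -0.1892] ztop 0.1597 204
scene 0.1 top [0.5978 0.2093] side [0.5964 0.207 ] ztop 0.2583 270
scene 0.1 top [0.5978 0.2093] side [0.5964 0.207 ] ztop 0.2583 270
scene 0.1 top [0.5986 0.2984] side [0.5959 0.2979] ztop 0.2587 281
side 0 top [ 0.6375 -0.1937] side [ 0.6393 -0.1898] ztop 0.1581 327
side 0 top [ 0.6375 -0.1937] side [ 0.6393 -0.1898] ztop 0.1581 327
side 0 top [ 0.5135 -0.3385] side [ 0.514  -0.3344] ztop 0.162 408
side 0.1 top [0.5972 0.2929] side [0.5989 0.2969] ztop 0.2583 221
side 0.1 top [0.5977 0.2018] side [0.5996 0.2074] ztop 0.259 237
side 0.1 top [0.5977 0.2018] side [0.5996 0.2074] ztop 0.259 237
wrist 0 top [ 0.6381 -0.1905] side [ 0.6382 -0.1905] ztop 0.1581 2943
wrist 0 top [ 0.5169 -0.3349] side [ 0.5125 -0.3354] ztop 0.1623 2148
t 29.07 pos [ 0.5989 -0.2342  0.3475] rot [-90.02  -0.08   0.06] open 0.0852 F [ 0.2 -0.2 -0. ]
row [ 3.9  14.95  4.37] [0.02 0.06 0.08] rows>= 4
```

View pics/wrist_11.png

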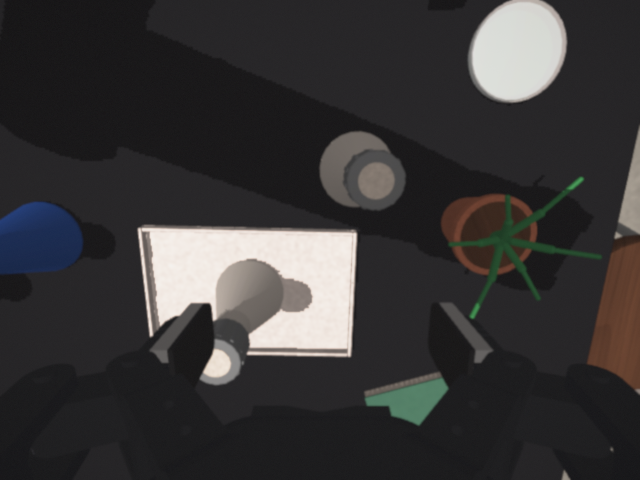

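Call:
arm_command(
  rows=[2,0,4.4,0,0,0,0.5,3.9,2,4.4,0,0,0,0.5,3.9,4,4.4,0,0,0,0.5,3.9,6,4.4,0,0,0,0.5,3.9,8,4.4,0,0,0,0.5,3.9,10,4.4,0,0,0,0.5,3.9,12,4.4,0,0,0,0.5,3.9,14,4.4,0,0,0,0.5,3.9,14.9,4.4,0,0,0,0.5,3.9,14.9,4.4,0,0,0,0.5,3.9,14.9,4.4,0,0,0,0.5],
)

```text
time: 29.98
ee_pos: [0.638, -0.1905, 0.1984]
tcp_rot: [-90.0, -0.0, 0.1]
wrist_force: [0.6, -0.0, 0.2]
opening: 0.0641
```

Run:
```python
from h import *
from go import go
c=imaging.camera('wrist'); W=cloud(c); print(capfit(W,(.638,-.1905),.124,.166))
cv2.imwrite("pics/w12.png",c["pixels"])
go(.638,-.1905,.198)
```

```text
{'top': array([ 0.63803964, -0.18994329]), 'topmean': array([ 0.63834597, -0.18939359,  0.15813051]), 'ztop': np.float64(0.16077028319755965), 'side': array([ 0.63834458, -0.19020875]), 'n': 16888}
t 30.03 pos [ 0.6382 -0.1908  0.1991] rot [-9.003e+01 -1.100e-01  4.000e-02] open 0.0644 F [-0.4  1.   0.3]
row [-0.02  0.11  0.03] [0.03 0.04 0.11] rows>= 1
```

View pics/w12.png

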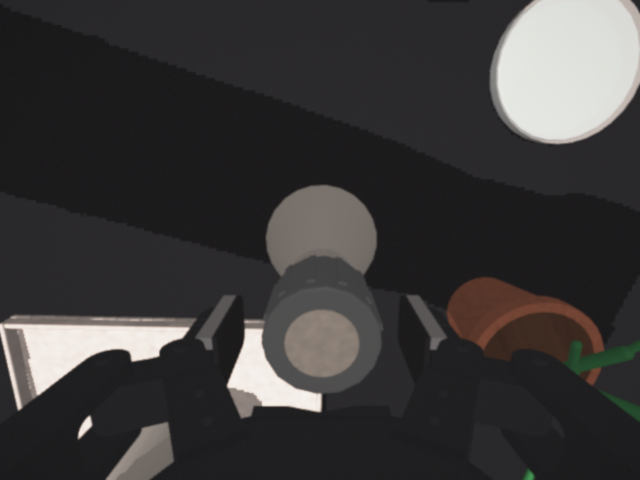

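Call:
arm_command(
  rows=[0,0.1,0,0,0,0,-1,0,0.1,0,0,0,0,-1,0,0.1,0,0,0,0,-1,0,0.1,0,0,0,0,-1,0,0.1,0,0,0,0,-1,0,0.1,0,0,0,0,-1,0,0.1,0,0,0,0,-1],
  force=40,
)

```text
time: 30.62
ee_pos: [0.6381, -0.1914, 0.1979]
tcp_rot: [-90.0, -0.1, -0.0]
wrist_force: [-0.5, 1.0, 5.6]
opening: 0.0417
```

Call:
arm_command(
  rows=[0,-3,0,0,0,0,-1,0,-7,0,0,0,0,-1,0,-11,0,0,0,0,-1,0,-15,0,0,0,0,-1,-1,-18,1,0,0,0,-1,-3,-20,4,0,0,0,-1,-6,-20,7,0,0,0,-1,-9,-20,9,0,0,0,-1,-12,-20,12,0,0,0,-1,-15,-20,15,0,0,0,-1,-17,-20,18,0,0,0,-1,-18.3,-20,21,0,0,0,-1],
)

```text
time: 31.62
ee_pos: [0.4522, 0.0196, 0.3971]
tcp_rot: [-90.0, -0.1, -0.1]
wrist_force: [1.5, 0.1, -2.9]
opening: 0.0421
```

Call:
arm_command(
  rows=[0,0,3.5,0,0,0,-1,0,0,7,0,0,0,-1,0,0,9.5,0,0,0,-1,0,0,9.5,0,0,0,-1,0,0,9.5,0,0,0,-1,0,2,9.5,0,0,0,-1,0,5,9.5,0,0,0,-1,0,8,9.5,0,0,0,-1,0,9.4,9.5,0,0,0,-1,0,9.4,9.5,0,0,0,-1,0,9.4,9.5,0,0,0,-1],
)

```text
time: 32.53
ee_pos: [0.4546, 0.1128, 0.3024]
tcp_rot: [-90.0, 0.0, -0.1]
wrist_force: [0.1, 0.7, -1.8]
opening: 0.0419
```

```bash
python3 go.py .598 .112 .303
```

```text
t 32.53 pos [0.4546 0.1128 0.3024] rot [-9.002e+01  5.000e-02 -7.000e-02] open 0.0419 F [ 0.1  0.7 -1.8]
row [14.34 -0.07 -0.07] [ 0.02 -0.07 -0.05] rows>= 4
```

Call:
arm_command(
  rows=[1.5,0,0,0,0,0,-1,3,0,0,0,0,0,-1,4.5,0,0,0,0,0,-1,6,0,0,0,0,0,-1,7.5,0,-0.05,0,0,0,-1,9,0,-0.05,0,0,0,-1,10.5,0,-0.1,0,0,0,-1,12,0,-0.1,0,0,0,-1,13,0,-0.1,0,0,0,-1,14,0,-0.1,0,0,0,-1,14.4,0,-0.1,0,0,0,-1,14.4,0,-0.1,0,0,0,-1],
)

```text
time: 33.53
ee_pos: [0.5997, 0.1123, 0.3032]
tcp_rot: [-90.0, -0.1, -0.0]
wrist_force: [-0.1, 0.5, -2.9]
opening: 0.0418
```

Call:
arm_command(
  rows=[0,0,0,0,0,0,-1,0,0.2,0,0,0,0,-1,0,0.3,0,0,0,0,-1,0,0.3,0,0,0,0,-1],
)

```text
time: 33.87
ee_pos: [0.5983, 0.1127, 0.2993]
tcp_rot: [-90.0, 0.0, 0.0]
wrist_force: [0.1, 0.3, -3.0]
opening: 0.0416
```

Call:
arm_command(
  rows=[0,0.1,0,0,0,0,-1,0,0.2,0,0,0,0,-1,0,0.25,0,0,0,0,-1,0,0.25,0,0,0,0,-1],
)

```text
time: 34.2
ee_pos: [0.5984, 0.113, 0.2982]
tcp_rot: [-89.9, -0.1, 0.0]
wrist_force: [-2.8, 1.7, 5.9]
opening: 0.0417
```

Call:
arm_command(
  rows=[0,0,0,0,0,0,0.1,0,0,0,0,0,0,0.3,0,0,0,0,0,0,1,0,0,0,0,0,0,1,0,0,0,0,0,0,1,0,0,0,0,0,0,1,0,-2,0,0,0,0,1,0,-6,0,0,0,0,1,0,-10,0,0,0,0,1,0,-14,0,0,0,0,1,0,-16,0,0,0,0,1,0,-16,0,0,0,0,1],
)

```text
time: 35.2
ee_pos: [0.5984, 0.1126, 0.4621]
tcp_rot: [-89.9, -0.4, -0.0]
wrist_force: [-0.3, -0.1, 0.6]
opening: 0.0855
```

Run:
```python
from h import *
from go import go
c=imaging.camera('wrist'); W=cloud(c)
for y in (.112,.2045,.2958): print(capfit(W,(.599,y),.222,.27))
cv2.imwrite("pics/w13.png",c["pixels"])
P=W.reshape(-1,3);P=P[np.isfinite(P[:,0])]
m=(P[:,2]>.235)&(P[:,2]<.275)&(abs(P[:,0]-.648)<.02)&(abs(P[:,1]+.01)<.03)
print("handle",P[m].mean(0),P[m].min(0),P[m].max(0),m.sum())
c=imaging.camera('scene'); cv2.imwrite('pics/s13.png',c['pixels'][120:440,150:480].repeat(2,0).repeat(2,1)[:600])
go(.6475,-.010,.35)
```

```text
{'top': array([0.59836241, 0.11582635]), 'topmean': array([0.59861381, 0.11647487, 0.25690968]), 'ztop': np.float64(0.2581267600257606), 'side': array([0.59858733, 0.11565646]), 'n': 2474}
{'top': array([0.59889787, 0.20537197]), 'topmean': array([0.59903271, 0.20537086, 0.25683606]), 'ztop': np.float64(0.25818061012374016), 'side': array([0.59897362, 0.20528968]), 'n': 2923}
{'top': array([0.59938536, 0.27441084]), 'topmean': array([0.59937734, 0.27445196, 0.253994  ]), 'ztop': np.float64(0.2550161863836632), 'side': array([0.59907986, 0.2951529 ]), 'n': 766}
handle [ 0.64645354 -0.00548987  0.25109749] [ 0.63835953 -0.01744489  0.23507577] [0.65625135 0.00088485 0.25779583] 514
t 35.3 pos [0.5992 0.1128 0.4572] rot [-8.998e+01 -9.000e-02 -1.000e-02] open 0.0853 F [ 0.  -0.1 -1. ]
row [  4.81  10.72 -12.28] [-0.02 -0.01  0.09] rows>= 5
```

View pics/w13.png

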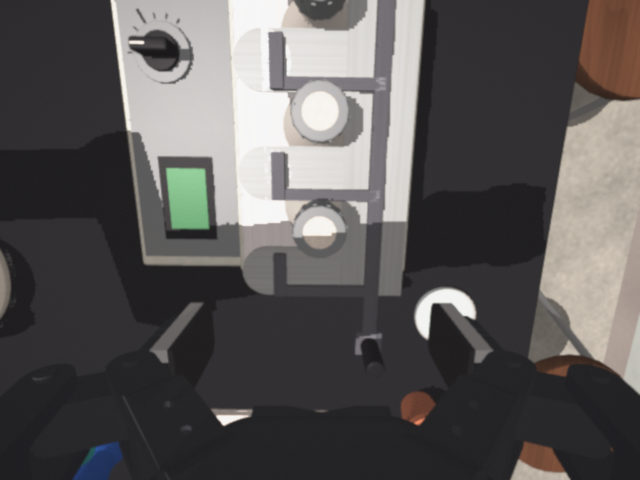

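View pics/s13.png

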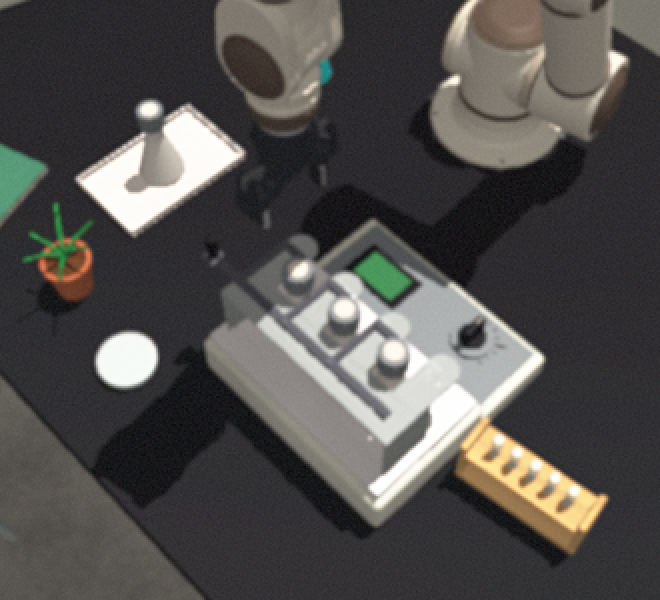

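Call:
arm_command(
  rows=[2,3,-4,0,0,0,0.3,4,6,-8,0,0,0,0.3,4.8,8,-12.2,0,0,0,0.3,4.8,10,-12.2,0,0,0,0.3,4.8,10.5,-12.2,0,0,0,0.3,4.8,10.5,-12.2,0,0,0,0.3,4.8,10.5,-12.2,0,0,0,0.3],
)

```text
time: 35.88
ee_pos: [0.6462, -0.0091, 0.3511]
tcp_rot: [-90.0, 0.1, -0.0]
wrist_force: [0.2, 1.1, 0.1]
opening: 0.0555
```

Run:
```python
from h import *
from go import go
c=imaging.camera('wrist'); W=cloud(c)
cv2.imwrite("pics/w14.png",c["pixels"])
for r in models.spot_point("lock_handle","wrist")[:2]: print(r["conf"],np.round(r["location"],1),onplane(c,r["location"],.237))
P=W.reshape(-1,3);P=P[np.isfinite(P[:,0])]
m=(P[:,2]>.235)&(P[:,2]<.275)&(abs(P[:,0]-.648)<.02)&(abs(P[:,1]+.01)<.03)
print("handle",P[m].mean(0),P[m].min(0),P[m].max(0),m.sum())
print(capfit(W,(.599,.113),.222,.27))
go(.6475,-.0095,.294)
```

```text
handle [ 0.647643   -0.00633527  0.25283135] [ 0.63871362 -0.01707853  0.23511511] [6.56653520e-01 2.60223536e-04 2.58359682e-01] 1250
{'top': array([0.59911289, 0.10423142]), 'topmean': array([0.59965507, 0.10550845, 0.2568019 ]), 'ztop': np.float64(0.25801006025393536), 'side': array([0.59882763, 0.1154379 ]), 'n': 6480}
t 35.98 pos [ 0.6466 -0.0083  0.3532] rot [-8.999e+01 -1.100e-01  6.000e-02] open 0.0555 F [-0.4  0.5  0.7]
row [ 0.08  5.92 -0.12] [-0.01  0.06  0.11] rows>= 2
```

View pics/w14.png

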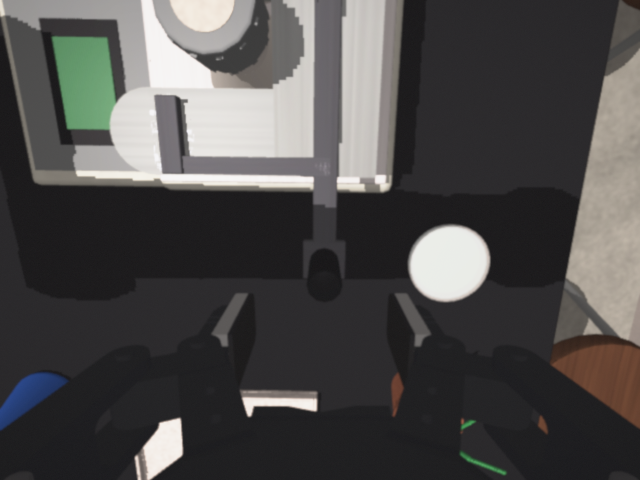

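Call:
arm_command(
  rows=[0.1,3,-0.1,0,0,0,0.3,0.1,5,-0.1,0,0,0,0.3,0.1,5.8,-0.1,0,0,0,0.3,0.1,5.8,-0.1,0,0,0,0.3,0.1,5.8,-0.1,0,0,0,-1,0.1,5.8,-0.1,0,0,0,-1,0.1,5.8,-0.1,0,0,0,-1,0.1,5.8,-0.1,0,0,0,-1,0.1,5.8,-0.1,0,0,0,-1,0.1,5.8,-0.1,0,0,0,-1,0.1,5.8,-0.1,0,0,0,-1],
  force=40,
)

```text
time: 36.9
ee_pos: [0.6475, -0.0101, 0.2957]
tcp_rot: [-90.0, -0.1, -0.0]
wrist_force: [-3.2, 0.8, 6.4]
opening: 0.0168
```

Call:
arm_command(
  rows=[0,0,-0.1,0,0,0,-1,0,0,-0.2,0,0,0,-1,0,0,-0.3,0,0,0,-1,0,0,-0.3,0,0,0,-1,0,0,-0.3,0,0,0,-1],
)

```text
time: 37.32
ee_pos: [0.6475, -0.0107, 0.2957]
tcp_rot: [-89.7, -0.1, 0.1]
wrist_force: [-3.5, 14.1, 6.7]
opening: 0.0169
```

Call:
arm_command(
  rows=[0,0,0.5,0,0,0,-1,0,0,1,0,0,0,-1,0,0,1.5,0,0,0,-1,0,0,2,0,0,0,-1,0,0,2.4,0,0,0,-1,0,0,2.7,0,0,0,-1,0,0,3,0,0,0,-1,0,0,3.2,0,0,0,-1,0,0,3.2,0,0,0,-1,0,0,3.2,0,0,0,-1],
)

```text
time: 38.15
ee_pos: [0.6478, 0.0163, 0.2957]
tcp_rot: [-90.3, -0.1, -0.1]
wrist_force: [-2.8, -13.5, 6.3]
opening: 0.0171
```

Call:
arm_command(
  rows=[0,0,-0.15,0,0,0,-1,0,0,-0.15,0,0,0,0.4,0,0,-0.15,0,0,0,0.4,0,0,-0.15,0,0,0,0.4,0,0,-0.15,0,0,0,0.4,0,-3,-0.15,0,0,0,0.4,0,-7,-0.15,0,0,0,0.4,-1,-11,1,0,0,0,1,-4,-14,4,0,0,0,1,-5,-16,7,0,0,0,1,-5,-16,7,0,0,0,1,-5,-16,7,0,0,0,1],
)

```text
time: 39.15
ee_pos: [0.5971, 0.0906, 0.456]
tcp_rot: [-90.0, -0.2, 0.2]
wrist_force: [1.2, 0.1, 0.2]
opening: 0.0855
```

Run:
```python
from h import *
from go import go
c=imaging.camera('wrist'); W=cloud(c)
cv2.imwrite("pics/w15.png",c["pixels"])
for y in (.114,.2045): print(capfit(W,(.599,y),.222,.27))
P=W.reshape(-1,3);P=P[np.isfinite(P[:,0])]
m=(P[:,2]>.235)&(P[:,2]<.275)&(abs(P[:,0]-.648)<.02)&(abs(P[:,1]-.015)<.03)
print("handle",P[m].mean(0),P[m].min(0),P[m].max(0),m.sum())
for r in models.spot_point("dial_grip","wrist")[:2]: print(r["conf"],np.round(r["location"],1),onplane(c,r["location"],.088))
go(.412,.291,.30,90)
```

```text
{'top': array([0.59861483, 0.11558944]), 'topmean': array([0.59862958, 0.11633977, 0.25689914]), 'ztop': np.float64(0.25817750615866963), 'side': array([0.59859522, 0.11569422]), 'n': 2592}
{'top': array([0.59901197, 0.20472779]), 'topmean': array([0.59900948, 0.2051222 , 0.2568447 ]), 'ztop': np.float64(0.25819005117167665), 'side': array([0.59904963, 0.20521325]), 'n': 3445}
handle [0.64675378 0.02012346 0.25156751] [0.63890231 0.00843226 0.23501151] [0.6562416  0.0266367  0.25778559] 515
0.55 [146.2  19. ] [0.41082512 0.29059421 0.088     ]
t 39.25 pos [0.5982 0.0888 0.4529] rot [-9.002e+01  3.000e-02  4.000e-02] open 0.0851 F [-0.8 -1.1 -0.6]
row [-18.6   15.29  20.24] [-1.000e-02 -8.996e+01 -4.000e-02] rows>= 13
```

View pics/w15.png

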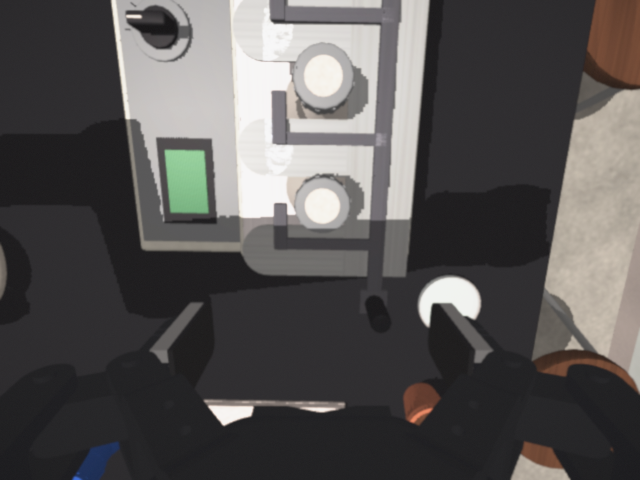

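```bash
python3 -c "
from h import *
print(np.round(sensors.get_obs()['q'],1))"
```

```text
[  8.4  21.5  47.3 115.9  -0.   98.4]
```

Call:
arm_command(
  rows=[-18.7,0,20.2,0,-90,0,1,-18.7,0,20.2,0,-90,0,1,-18.7,0,20.2,0,-90,0,1,-18.7,0,20.2,0,-90,0,1,-18.7,0,20.2,0,-90,0,1,-18.7,0,20.2,0,-90,0,1,-18.7,0,20.2,0,-90,0,1,-18.7,15,20.2,0,-90,0,1,-18.7,15,20.2,0,-90,0,1,-18.7,15,20.2,0,-90,0,1,-18.7,15,20.2,0,-90,0,1,-18.7,15,20.2,0,-90,0,1],
)

```text
time: 40.25
ee_pos: [0.4098, 0.2889, 0.2955]
tcp_rot: [-89.5, 0.4, 86.2]
wrist_force: [-0.4, -0.4, 1.3]
opening: 0.0856
```

Call:
arm_command(
  rows=[0,0,0,0,0,0,1,0,0,0,0,0,0,1,0,0,0,0,0,0,1,0,0,0,0,0,0,1],
)

```text
time: 40.58
ee_pos: [0.4113, 0.2906, 0.3044]
tcp_rot: [-90.1, -0.0, 85.7]
wrist_force: [-0.7, 0.2, 0.9]
opening: 0.0856
```

```bash
cat > dial.py <<'E'
from h import *
from go import go
import sys
np.set_printoptions(precision=4,suppress=True)
c=imaging.camera('wrist'); W=cloud(c)
cv2.imwrite(f"pics/{sys.argv[1]}.png",c["pixels"])
P=W.reshape(-1,3);P=P[np.isfinite(P[:,0])]
m=(P[:,2]>.0885)&(P[:,2]<.102)&(abs(P[:,0]-.411)<.035)&(abs(P[:,1]-.291)<.035)
Q=P[m]; r=cv2.minAreaRect(Q[:,:2].astype(np.float32)); print("bar top",Q.mean(0),m.sum(),r)
u=np.linalg.svd(Q[:,:2]-Q[:,:2].mean(0))[2][0]; print("axis deg",np.degrees(np.arctan2(u[1],u[0])))
for r in models.spot_point("dial_grip","wrist")[:2]: print(r["conf"],np.round(r["location"],1),onplane(c,r["location"],.088))
go(.411,.291,.146,90)
E
python3 dial.py w16
```

```text
bar top [0.4103 0.2906 0.0947] 869 ((0.4112841784954071, 0.2905828058719635), (0.01397661492228508, 0.04128257930278778), 89.1244888305664)
axis deg -0.6998987791720221
0.62 [325.1 234.6] [0.4125 0.2928 0.088 ]
t 40.68 pos [0.4111 0.2908 0.3044] rot [-90.05  -0.04  85.82] open 0.0857 F [ 0.1  0.6 -0.7]
row [ 0.01 15.84  0.03] [ 0.05 -4.18  0.04] rows>= 4
```

View pics/w16.png

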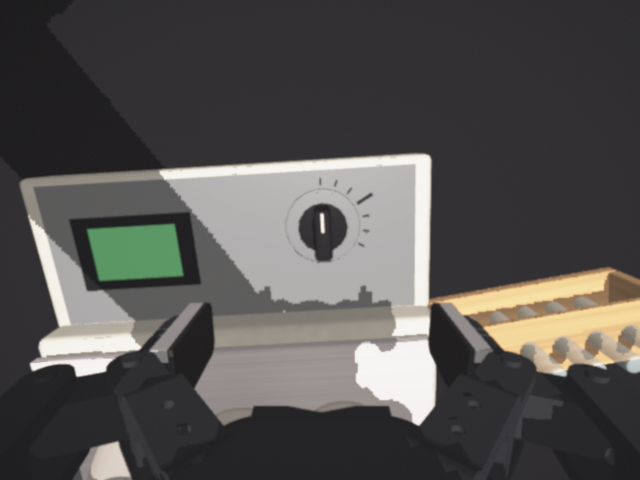

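Call:
arm_command(
  rows=[0,3,0,0,-3.5,0,0,0,6,0,0,-3.5,0,0,0,9,0,0,-3.5,0,0,0,12,0,0,-3.5,0,-0.1,0,14,0,0,-3.5,0,-0.1,0,15,0,0,-3.5,0,-0.1,0,15.8,0,0,-3.5,0,-0.1,0,15.8,0,0,-3.5,0,-0.1,0,15.8,0,0,-3.5,0,-0.1,0,15.8,0,0,-3.5,0,-0.1],
)

```text
time: 41.52
ee_pos: [0.4114, 0.2912, 0.1473]
tcp_rot: [-90.1, -0.1, 89.4]
wrist_force: [-0.4, -0.4, -0.1]
opening: 0.0384
```

```bash
python3 dial.py w17
```

```text
bar top [0.4083 0.2906 0.0949] 5227 ((0.40832242369651794, 0.28770726919174194), (0.056622691452503204, 0.042636141180992126), 58.92689895629883)
axis deg 88.88373302460508
0.65 [323.  323.2] [0.4119 0.2908 0.088 ]
t 41.62 pos [0.4113 0.2911 0.1471] rot [-90.09  -0.07  89.43] open 0.0385 F [-0.  -0.4  0.2]
row [-0.01  0.11  0.03] [ 0.09 -0.57  0.07] rows>= 1
```

View pics/w17.png

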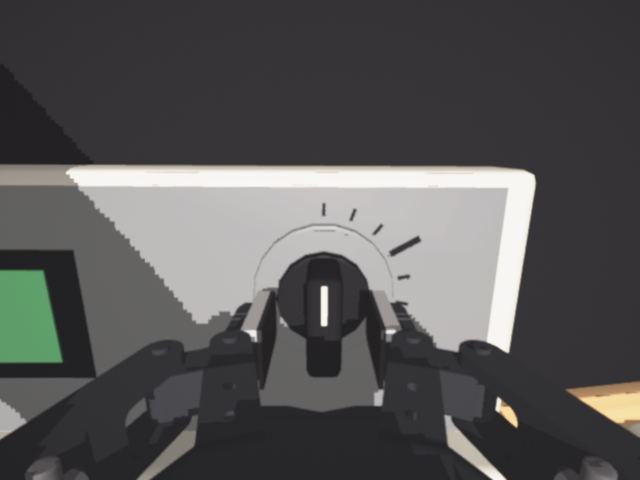

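Call:
arm_command(
  rows=[0,0,0,0,0,0,-1,0,0,0,0,0,0,-1,0,0,0,0,0,0,-1,0,0,0,0,0,0,-1,0,0,0,0,0,0,-1,0,0,0,0,0,0,-1],
  force=30,
)

```text
time: 42.12
ee_pos: [0.411, 0.2918, 0.1466]
tcp_rot: [-90.1, -0.2, 89.5]
wrist_force: [-1.1, 6.2, 1.6]
opening: 0.0132
```

Call:
arm_command(
  rows=[-0.05,0,0,0,5,0,-1,-0.05,0,0,0,11,0,-1,-0.05,0,0,0,17,0,-1,-0.05,0,0,0,23,0,-1,-0.05,0,0,0,29,0,-1,-0.05,0,0,0,35,0,-1,-0.05,0,0,0,41,0,-1,-0.05,0,0,0,47,0,-1,-0.05,0,0,0,53,0,-1,-0.05,0,0,0,58,0,-1,-0.05,0,0,0,60.2,0,-1,-0.05,0,0,0,60.2,0,-1],
)

```text
time: 43.12
ee_pos: [0.4112, 0.2922, 0.1467]
tcp_rot: [-89.8, -0.2, 29.2]
wrist_force: [1.5, 12.0, -1.1]
opening: 0.0137
```

Call:
arm_command(
  rows=[0,0,0,0,0,0,-1,0,0,0,0,0,0,-1,0,0,0,0,0,0,-1],
)

```text
time: 43.37
ee_pos: [0.4112, 0.2922, 0.1466]
tcp_rot: [-89.8, -0.2, 29.3]
wrist_force: [-0.7, 12.1, -0.8]
opening: 0.0135
```

```bash
python3 dial.py w18
```

```text
bar top [0.4096 0.2944 0.0951] 4817 ((0.4119919538497925, 0.29249244928359985), (0.03711818531155586, 0.03770953044295311), 70.45305633544922)
axis deg -61.019929914832
0.56 [321.8 324.7] [0.4121 0.291  0.088 ]
t 43.47 pos [0.4111 0.2922 0.1467] rot [-89.78  -0.2   29.31] open 0.0132 F [ 0.7 11.9 -0.3]
row [-0.07  0.07 -0.1 ] [ -0.09 -60.69   0.3 ] rows>= 9
```

View pics/w18.png

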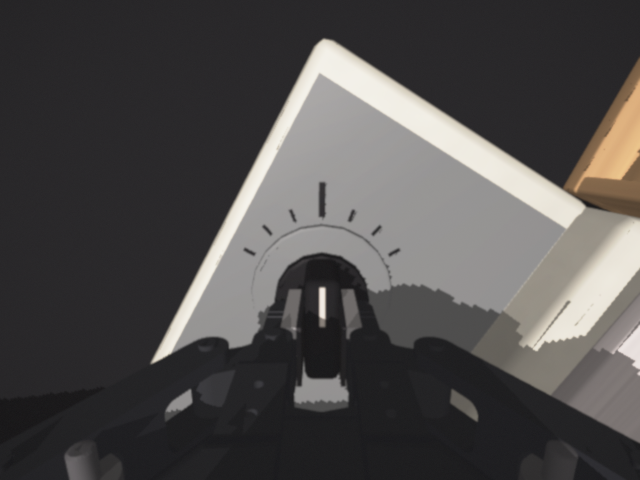

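Call:
arm_command(
  rows=[0,0,0,0,0,0,-0.6,0,0,0,0,0,0,-0.2,0,0,0,0,0,0,-0.1,0,0,0,0,0,0,-0.1,0,-3,0,0,0,0,-0.1,0,-7,0,0,0,0,-0.1,0,-11,0,0,0,0,0,0,-15,0,0,0,0,0,0,-18,0,0,0,0,0,0,-18,0,0,0,0,0,0,-18,0,0,0,0,0,0,-18,0,0,0,0,0],
)

```text
time: 44.47
ee_pos: [0.4108, 0.2901, 0.325]
tcp_rot: [-90.0, 0.0, 29.2]
wrist_force: [0.7, 0.4, -0.6]
opening: 0.0428
```

```bash
python3 dial.py w19; python3 look.py 19 .41 .29 .33 0
```

```text
bar top [0.4109 0.2919 0.0947] 783 ((0.4115962088108063, 0.29100415110588074), (0.01386964414268732, 0.04202115163207054), 29.012535095214844)
axis deg -61.45974712746043
0.65 [324.9 227.2] [0.4133 0.2914 0.088 ]
t 44.57 pos [0.4105 0.29   0.3242] rot [-90.02   0.14  29.23] open 0.0422 F [-0.1 -0.3  0.2]
row [ 0.14 17.82  0.07] [ -0.06 -60.77  -0.14] rows>= 9
scene 0 top [ 0.5116 -0.3315] side [ 0.51   -0.3344] ztop 0.1629 192
scene 0 top [ 0.5116 -0.3315] side [ 0.51   -0.3344] ztop 0.1629 192
scene 0.1 top [0.5982 0.1193] side [0.5959 0.1177] ztop 0.2586 261
scene 0.1 top [0.5982 0.1193] side [0.5959 0.1177] ztop 0.2586 261
scene 0.1 top [0.5984 0.2083] side [0.5964 0.2071] ztop 0.2587 269
scene 0.1 top [0.5984 0.2083] side [0.5964 0.2071] ztop 0.2587 269
scene 0.1 top [0.5981 0.299 ] side [0.5965 0.2974] ztop 0.2596 279
scene 0.1 top [0.5981 0.299 ] side [0.5965 0.2974] ztop 0.2596 279
side 0 top [ 0.5129 -0.3375] side [ 0.514  -0.3345] ztop 0.1618 405
side 0 top [ 0.5129 -0.3375] side [ 0.514  -0.3345] ztop 0.1618 405
side 0.1 top [0.5979 0.2948] side [0.599  0.2972] ztop 0.2588 224
side 0.1 top [0.5979 0.2948] side [0.599  0.2972] ztop 0.2588 224
side 0.1 top [0.5978 0.2053] side [0.5991 0.2072] ztop 0.2585 232
side 0.1 top [0.5978 0.2053] side [0.5991 0.2072] ztop 0.2585 232
side 0.1 top [0.5969 0.1152] side [0.5985 0.1174] ztop 0.2581 261
t 44.72 pos [0.4106 0.2901 0.3247] rot [-90.01   0.1   29.24] open 0.0433 F [ 0.2 -0.3  0.1]
row [-0.05 -0.53  0.02] [ 0.04 29.24 -0.1 ] rows>= 5
```

View pics/w19.png

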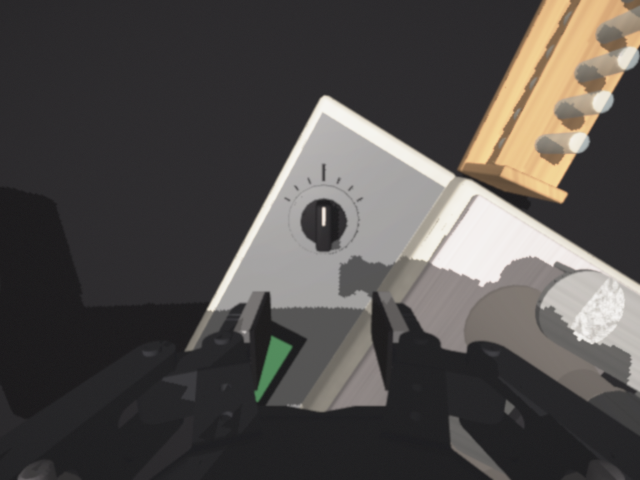

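View pics/side_19.png

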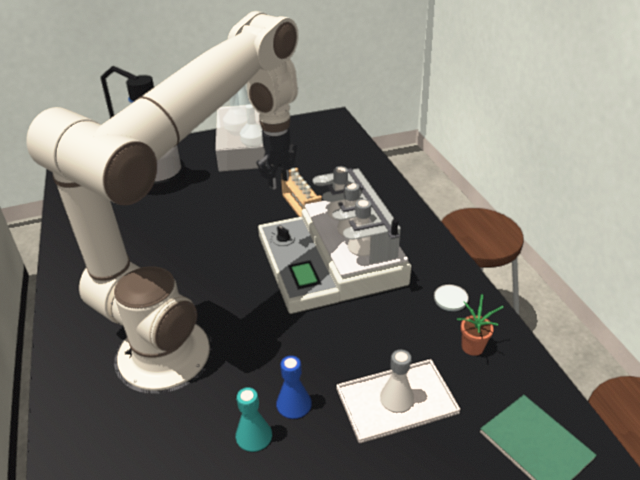

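View pics/scene_19.png

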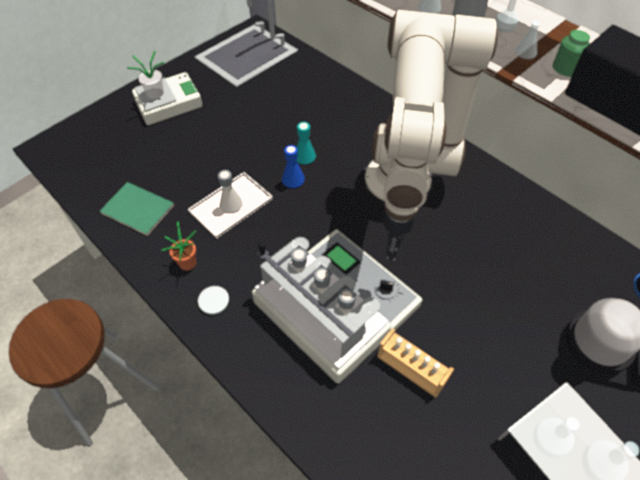

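```bash
python3 -c "
from h import *
print(bot.job_done())"
```

```text
the job is handed in; nothing more can be done
None
```

The shaker is changed over and I handed the job in at about 45 s of the 210 s allowed; handing in gives no verdict.

What I did, in order:
1. I slid the lock bar to its open stop.
2. There was one finished flask, in slot2; I lifted it out and stood it in the middle of the white tray.
3. I slid all three fresh flasks into slots 1, 2 and 3, lowering each until it touched the platform before letting go.
4. I slid the lock bar to its shut stop.
5. I then turned the dial clockwise to the long mark.

My last checks:
- **Flasks in the shaker:** the three caps stand at equal height, about 2 mm above nominal, as every cap read in the depth images. Each is within about 1 mm of its seat along the slot. The slot3 flask sits about 3–4 mm towards +y of its slot's centre line, within the slot's clearance. I judged uprightness from cap height and the pictures only.
- **Lock bar:** while I held the handle at the open end, it gave only 0.6 mm against 14 N. I took it to be shut because it was pressing about 13 N against its stop. The handle was also back within 2 mm of its starting reading. Depth images gave only 24–25 mm of opening travel instead of 26, so I relied on the stop forces.
- **Dial:** the measured turn is about 60.3°, against 60.2° for 1.05 rad. The pointer lines up with the long mark in the last close-up.
- **Everything else:** the tray flask is standing, and the seedling, dish, tube rack and blue and turquoise flasks look untouched. The gripper had let go and was clear of everything when I handed in.

One slip: just before I let go of the handle after opening, I briefly commanded it about 27 mm past the stop. I did not see the peak force of that push; the readings after it were normal and nothing was damaged that I could see.

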